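Prop the drying box open

TASK

The casts in the drying box have to air, so open its lid and leave it standing half open on its own prop: tip the lid right back until it leans there by itself, pull the prop rod out of its clip and swing it up, then bring the lid forward again and let it down by hand until the end of the rod has dropped fully into the slot under the lid and carries it. Never let the lid fall or fling it, and leave the other things on the table where they stand.

Things in the scene. Friction and masses are not known exactly. Their poses are not given: they have to be found in the camera images.
- drying_box: white open-topped box, 164 (x) x 236 (y) x 110 mm high, fixed to the table; grey lid hinged along its far (+x) upper edge, handle on the -x side. Origin: centre of the underside; x from front to hinge, y along the hinge, z up. Walls 5 mm. Rack inside, top 45 mm above the table; casts fixed on it in the +y half. The prop rod lies in the plane y = -55 mm, 58 mm clear of the -y wall
- lid (a joint): lid angle in rad: 0 shut, grows as it opens, 1.80 at its back stop. About 0.6 kg (may be a third lighter or heavier), hinge nearly free: it falls shut from below about 1.5 and leans back on the stop by its own weight from beyond 1.6. Properly on the prop it reads about 0.93 to 0.97
- lid_hinge (a point): middle of the hinge line, which runs along the box's y axis, 110 mm above the table
- lid_handle (a point): middle of the lid's round black bar handle, 13 mm thick, straight for 84 mm along the box's y axis, 198 mm from the hinge line and 8 mm above the lid's underside plane (118 mm above the table when shut). 34 mm from the bar's centre to the lid's edge; lid 16 mm thick. The bar can turn between the fingers as the lid swings
- rod_pivot (a point): pivot of the prop rod (axis along the box's y) inside the front wall: 140 mm in front of the hinge line, 84 mm above the table. A friction washer (0.07 N m) keeps the rod at the angle where it is left. The rod swings in the box's x-z plane from level (pointing to the hinge) up and forward, to 1.75 rad
- rod_grip (a point): middle of the orange sleeve on the steel prop rod: 16 mm thick, 46 mm long, 74 mm from the pivot. Stowed, the rod lies level, reaching from the pivot back towards the hinge, 84 mm above the table, hidden under the shut lid; 50 mm free on both sides (y), 39 mm above the rack
- rod_tip (a point): centre of the rounded free end of the prop rod: steel, 9 mm thick, 130 mm from the pivot
- lid_slot (a point): middle of the slot's floor under the lid (on the underside plane, in the rod's plane, 94 mm from the hinge line). The slot, across a black catch block, reaches from 85 to 103 mm from the hinge line, 12 mm deep on the hinge side, 15 mm on the handle side. x axis towards the hinge, z out through the lid. Rod tip home: its centre is 4 to 6 mm from here, rod 0.86 to 0.93 rad above level
- stand_b_mid (a point): bystander: black display stand with a pale ear, 65 x 70 x 116 mm, loose; point half-way up
- bowl_mid (a point): bystander: blue mixing bowl, 104 x 108 x 55 mm, loose; point half-way up
- red_mid (a point): bystander: red crayon-shaped extruder standing upright, 34 mm wide, 146 mm high, loose; point half-way up
- coral_mid (a point): bystander: coral crayon-shaped extruder standing upright, 34 mm wide, 149 mm high, loose; point half-way up
- pink_mid (a point): bystander: pink crayon-shaped extruder standing upright, 34 mm wide, 143 mm high, loose; point half-way up
- clay_mid (a point): bystander: buff lump of clay, 56 x 89 x 36 mm, loose; point half-way up
- rod_clip (a point): sprung clip, two steel leaves on the inside of the back wall, that holds the stowed rod 110 mm from its pivot (36 mm beyond the sleeve's middle). It lets the rod out upwards with a snap, at about 6 to 12 N of pull at the sleeve. Point on the stowed rod's centre line
- slot_guide (a point): middle of the block's flat guide face, 69 to 85 mm from the hinge line. A rod standing at 0.72 to 0.86 rad meets this face as the lid comes down; pressing on (a few N at the handle) slides its tip outward until it drops into the slot. A lower rod lodges behind the block, where the lid also stands, but wrongly, at about 1.03; one above 0.95 misses the slot and is pushed over forward

How it is judged:
By the outcome, as a careful person would: the job done as asked, in the order asked, and still so for the second after the job is handed in, with the robot touching nothing.
It also fails if it takes over 72 s, if anything falls off the work surface, if the arm or the gripper's body presses on something with over 40 N, if the wrist force passes 120 N, or if a joint passes its speed limit or range.

ROBOT

A 7-joint arm with a two-finger parallel gripper is mounted at the origin on the work surface; the furniture and walls round the work are solid. World frame = base frame: x ahead of the robot, y to its left, z up, the work surface at z = 0. Lengths are in m, angles in rad, forces in N, time in s.
With the tool pointing down it reaches from about 0.4 to 0.925 m from the base axis. Payload 5.6 kg.
Tool frame: the origin (TCP) lies on the centre line of the jaws, within the pads' length; the fingertips stand 17 mm ahead of it and the grasp point (between the pads) lies 2 mm behind it (manip.nose_length is the distance from the TCP to the fingertips, in m); z points along the fingers, y is the direction in which the jaws open and shut (so a half turn about z gives the same grasp; the last joint's range is limited). The gripper opens to 85 mm and grips with 20 to 120 N. Pads are 22 mm wide; open, the fingers measure 114 mm over their backs; the gripper's body (76 mm by 85 mm) begins 54 mm behind the grasp point. The pads swing forward as they close: fully open they stand 13 mm farther back than shut.
Start: joints at [-1.357, 0.468, -0.012, 1.603, 0.006, 1.071, -0.056], TCP at [0.165, 0.629, 0.248] pointing down, gripper open.
Joint ranges: [-2.53, 2.53], [-0.31, 2.02], [-1.57, 1.55], [0.28, 2.44], [-1.29, 4.43], [0.15, 1.84], [-2.92, 2.92]. Speed limits (rad/s): [2.57, 2.57, 3.14, 3.14, 3.14, 3.14, 3.14].

INTERFACE

Orientations are given as a rotation vector (axis times angle).
In Python, from bench import sense, vision, manip, models gives the robot as it stands.
- The arm moves only by the tool play_rows, never from a script. Its arguments are lists of equal length, an entry for each row: "xyz": the shift along the tool's x, y, z in mm, a list of three; "spin": the turn about the tool's z in rad. A call has 1 to 12 rows; each row is the pose to reach, as a shift and turn from the pose measured when the call began, along the tool's axes at that moment; what a row does not reach only later rows make up. A row lasts 1/12 s, in which the tool goes at most 41.7 mm and 7.16 degrees, less where a joint would pass 70% of its speed; a pose out of reach is approached as far as the arm can. A call with a gripper value outside its range is refused whole. "jaw" is the opening, from 0 (shut) to 1 (fully open), set as the call begins (left out, the last holds). The fingers move at their own pace and stop on an object; "grip_force" is the grip in N (left out, the last holds). Time passes only in rows, so rows that repeat a pose let the fingers close. It gives the time, the measured TCP pose, the force and the opening at its end, in the units of the state.
- sense(): the state, without advancing time (a new reading comes with each control period).
- vision.get_image(name): name is "side" or "top" or "wrist"; returns (picture, depth): 400x640x3 uint8, red, green, blue; 400x640 float32, m along the optical axis (not along the pixel's ray), 0 where there is no reading.
- vision.get_calibration(name): a dict with "mtx" (3x3 intrinsics, pixels), "rvec" (rotation vector, rad) and "tvec" (3), from world to camera coordinates, as OpenCV has them; the wrist camera has in their place "T_tool_cam" (4x4, takes a point from camera to tool coordinates, whose origin is the TCP and whose axes are the flange's). Camera axes: x right, y down, z forward; pixel columns grow to the right and rows downward; lengths in m; the calibration is good to about 2 mm. A picture is of the moment at which its call begins: read the wrist's pose just before it. get_calibration takes no time and is no camera call.
- manip.finish_job(): hands the job in, once; it reports no verdict.
Trained networks look in the newest picture that a camera, given by its name, has taken for a name from the list of things; names that differ only in an ending like _2 or _b are one class to them, and where a whole thing is asked for, a point or a joint stands for the part that bears it (a point fixed in the world has none). Each returns a list of dicts, best first, with "confidence" (0 to 1); they miss things now and then, are a little off and sometimes report something else, mostly with a low value. They report only what shows in the picture. A call takes as long as a camera call.
- models.boxes_of(camera, label): "centre" ([column, row] as shares, 0 to 1, of the picture: columns of its width, rows of its height, amid what is visible of it).
- models.place_of(camera, label): "centre" ([column, row] as shares, 0 to 1, of the picture: columns of its width, rows of its height: a listed point, or the origin of a listed thing).
The state is a dict: "time": time; "qpos": joint angles; "dq": joint speeds; "joint_torque": joint torques, N m; "ee_pos": TCP position; "ee_rot": TCP orientation; "wrist_force": force on the tool from outside, world axes, zero at the start; "moment": the same for the moment, N m; "width": opening from 0.0 (shut) to 1.0 (fully open).
Only numpy, scipy, OpenCV 4.12 (cv2) and the standard library are available. Lean on these libraries where they do the work, as an engineer would, in place of code of your own. Each camera call takes 0.05 s, during which the arm holds its last target.

## Working session

There is one attempt and no reset: what is moved stays moved. The work goes in short steps, Python scripts to look and compute and a tool call to move; the robot and the scene stay as the last step left them, time stands still between calls to the robot, and variables do not carry over. Pictures are saved under pics/ and viewed, and the job is handed in when it is done.

Besides the shell and the picture viewer there is one more tool, called after "Request:" as name(argument=value, ...) on one line, values as JSON. play_rows: Moves the arm, as the interface text tells. Its arguments: {"type":"object","properties":{"xyz":{"type":"array","items":{"type":"array","items":{"type":"number"}}},"spin":{"type":"array","items":{"type":"number"}},"jaw":{"type":"number"},"grip_force":{"type":"number"}},"required":["xyz","spin"]}

```bash
ls; mkdir -p pics; cat > h.py <<'E'
import numpy as np, cv2, sys
sys.path.insert(0,'.')
from bench import sense, vision, manip, models
from scipy.spatial.transform import Rotation as R
def save(n,f):
    p,d=vision.get_image(n); cv2.imwrite('pics/'+f,p[:,:,::-1]); return p,d
def w2c(n):
    c=vision.get_calibration(n)
    if 'rvec' in c:
        return np.array(c['mtx']),R.from_rotvec(np.ravel(c['rvec'])).as_matrix(),np.ravel(c['tvec'])
    s=sense();T=np.eye(4);T[:3,:3]=R.from_rotvec(s['ee_rot']).as_matrix();T[:3,3]=s['ee_pos']
    W=np.linalg.inv(T@np.array(c['T_tool_cam']));return np.array(c['mtx']),W[:3,:3],W[:3,3]
def pts(n,d):
    K,Rm,t=w2c(n);v,u=np.mgrid[:d.shape[0],:d.shape[1]]
    P=np.stack([(u-K[0,2])/K[0,0]*d,(v-K[1,2])/K[1,1]*d,d],-1)
    W=(P-t)@Rm; W[d<=0]=np.nan; return W
def proj(n,X):
    K,Rm,t=w2c(n);c=np.atleast_2d(X)@Rm.T+t;q=c@K.T;return q[:,:2]/q[:,2:]
E
python3 - <<'E'
from h import *
for n in('side','top','wrist'):
    p,d=save(n,n+'0.png'); np.save(n+'0.npy',d)
    K,Rm,t=w2c(n);print(n,K[0,0],-Rm.T@t,Rm[2])
s=sense();print(s)
for l in ['lid_handle','lid_hinge','rod_pivot','drying_box']:
    for c in('side','top'): print(l,c,models.place_of(c,l)[:2])
E
```

```text
pics
side 367.6252415508755 [ 0.15424567 -0.53934034  0.65565197] [ 0.41808723  0.63962767 -0.64504226]
top 439.44856887675206 [0.38538161 0.03033912 1.16822087] [ 0.11899116 -0.03217765 -0.99237377]
wrist 277.6845008961075 [0.10234093 0.64557542 0.37295858] [ 0.25036151 -0.06899451 -0.96569088]
{'time': 0.15, 'qpos': array([-1.3570135 ,  0.46818386, -0.01158342,  1.60341955,  0.00598397,
        1.07141765, -0.05631369]), 'dq': array([-1.78173207e-03, -1.86919609e-03, -3.05273704e-03, -2.87319025e-03,
       -9.51372165e-04, -1.19811089e-03, -9.42621291e-05]), 'joint_torque': array([ 5.86923179e-04, -5.32789063e+01,  2.15329049e-02, -2.51553297e+01,
        1.14377844e-02,  5.56541563e-03,  1.17939672e-05]), 'ee_pos': array([0.16504172, 0.62826955, 0.24754821]), 'ee_rot': array([-4.02397727e-01, -3.11563523e+00,  2.18632526e-03]), 'wrist_force': array([ 0.82408467,  0.06837213, -0.91930855]), 'moment': array([ 0.03774372, -0.03420339,  0.01904459]), 'width': 0.9960289515499621}
lid_handle side [{'centre': [0.4639, 0.5058], 'confidence': 0.95}]
lid_handle top [{'centre': [0.5016, 0.5563], 'confidence': 0.82}]
lid_hinge side [{'centre': [0.5723, 0.441], 'confidence': 0.84}]
lid_hinge top [{'centre': [0.4941, 0.3548], 'confidence': 0.65}]
rod_pivot side [{'centre': [0.5198, 0.5477], 'confidence': 0.65}, {'centre': [0.5745, 0.501], 'confidence': 0.61}]
rod_pivot top [{'centre': [0.5312, 0.4967], 'confidence': 0.73}]
drying_box side [{'centre': [0.5278, 0.5608], 'confidence': 0.9}]
drying_box top [{'centre': [0.4977, 0.4602], 'confidence': 0.63}]
```

View pics/side0.png

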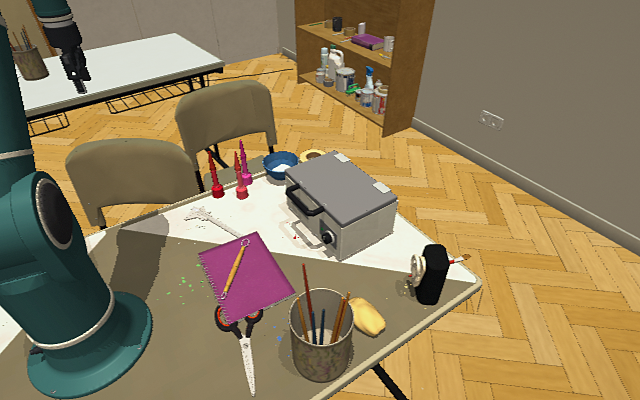

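View pics/top0.png

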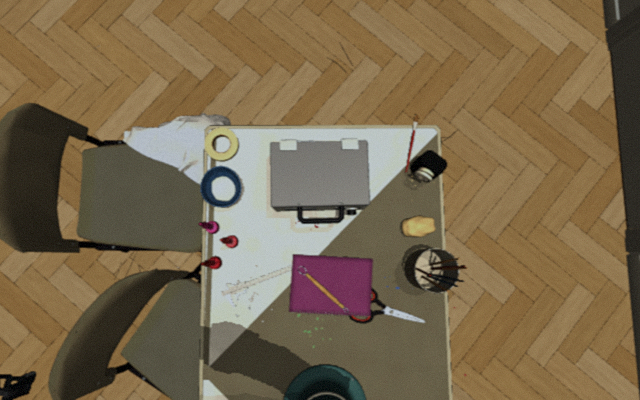

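```bash
python3 - <<'E'
from h import *
for n,hs in(('side',[(0.4639,0.5058),(0.5723,.441)]),('top',[(.5016,.5563),(.4941,.3548)])):
    d=np.load(n+'0.npy');W=pts(n,d)
    for h in hs:
        u,v=h[0]*640,h[1]*400;print(n,W[int(v),int(u)])
    if n=='top':
        z=W[...,2];m=(z>.115)&(z<.14)
        q=W[m]
        x=q[:,0];y=q[:,1]
        print(np.nanpercentile(x,[1,50,99]),np.nanpercentile(y,[1,50,99]),np.median(q[:,2]))
        m2=(z>.118)&(z<.135)
        cc,lab,st,ce=cv2.connectedComponentsWithStats(m2.astype(np.uint8))
        for i in range(1,cc):
            if st[i,4]>150:
                q=W[lab==i];r=cv2.minAreaRect((q[:,:2]*1000).astype(np.float32));print(st[i],r,np.median(q[:,2]))
E
```

```text
side [0.4609592  0.002557   0.12453105]
side [ 0.64948749 -0.01214883  0.12709995]
top [0.4617611  0.00650709 0.12316714]
top [0.65901695 0.01640979 0.1247881 ]
[0.06499127 0.57030156 0.65841437] [-0.29970465  0.00360217  0.12776373] 0.12673799642497985
[ 270  139  100   85 6789] ((562.7901000976562, 9.334075927734375), (206.53770446777344, 237.540283203125), 0.023257823660969734) 0.1267864376288363
```

The side view shows the closed grey-lidded box with its handle near (305,200), the crayons at (215-245,180) and the stand at (430,270). The top view shows the lid at cols 271-369, rows 140-208, almost aligned with the world axes, and the handle bar at row 221. Next I'll refine the box pose.

```bash
python3 - <<'E'
from h import *
d=np.load('top0.npy');W=pts('top',d)
z=W[...,2]
m=((z>.118)&(z<.135)).astype(np.uint8)
m[:,:250]=0;m[:,390:]=0
m=cv2.morphologyEx(m,cv2.MORPH_OPEN,np.ones((15,15)))
ys,xs=np.where(m);q=W[ys,xs]
print(cv2.minAreaRect((q[:,:2]*1000).astype(np.float32)),np.median(q[:,2]))
# left/right edges x->y fits
for side in(np.argmin,np.argmax):
    P=[]
    for r in range(ys.min()+5,ys.max()-5):
        c=np.where(m[r])[0]; c=c.min() if side is np.argmin else c.max(); P.append(W[r,c][:2])
    P=np.array(P);print('yedge',np.polyfit(P[:,0],P[:,1],1),np.mean(P,0))
for side in('min','max'):
    P=[]
    for c in range(xs.min()+8,xs.max()-8):
        r=np.where(m[:,c])[0]; r=getattr(r,side)(); P.append(W[r,c][:2])
    P=np.array(P);print('xedge',np.polyfit(P[:,1],P[:,0],1),np.mean(P,0))
d=np.load('side0.npy');W=pts('side',d);z=W[...,2]
m=((z>.118)&(z<.135)&(W[...,0]>.4)&(abs(W[...,1])<.2)).astype(np.uint8)
m=cv2.morphologyEx(m,cv2.MORPH_OPEN,np.ones((15,15)))
q=W[m>0];print('side',cv2.minAreaRect((q[:,:2]*1000).astype(np.float32)),np.median(q[:,2]))
# handle pts
for n in('top','side'):
    d=np.load(n+'0.npy');W=pts(n,d)
    a=(abs(W[...,0]-.458)<.02)&(abs(W[...,1]-.007)<.06)&(abs(W[...,2]-.12)<.012)
    q=W[a];print(n,len(q),np.percentile(q,[2,50,98],axis=0))
s=sense();print(R.from_rotvec(s['ee_rot']).as_matrix().round(4),manip.nose_length, vision.get_calibration('wrist'))
for l in ['stand_b_mid','bowl_mid','red_mid','coral_mid','pink_mid','clay_mid']:print(l,models.place_of('top',l)[:1])
E
```

```text
((580.3333129882812, 9.967445373535156), (159.32186889648438, 237.27915954589844), 0.5497941374778748) 0.1268940073109431
yedge [-0.63146886  0.47686578] [0.58190711 0.10940956]
yedge [ 0.03432002 -0.12053862] [ 0.58047114 -0.10061684]
xedge [-0.35348349  0.64148025] [0.63781144 0.01037901]
xedge [-0.01602692  0.50467221] [0.50448168 0.01188811]
side ((577.3607177734375, 7.613243103027344), (163.4647979736328, 239.5594024658203), 1.845151662826538) 0.12701730806864003
top 267 [[ 0.45961617 -0.04390812  0.117434  ]
 [ 0.46664909  0.0111551   0.1234847 ]
 [ 0.47663343  0.06123134  0.12827423]]
side 233 [[ 0.45812533 -0.04770126  0.11686848]
 [ 0.46394981 -0.00319265  0.12343097]
 [ 0.4766576   0.05605567  0.12662049]]
[[-9.672e-01  2.540e-01  0.000e+00]
 [ 2.540e-01  9.672e-01 -1.000e-04]
 [-0.000e+00 -1.000e-04 -1.000e+00]] 0.017 {'mtx': array([[277.6845009 ,   0.        , 314.69513562],
       [  0.        , 277.6845009 , 202.9575777 ],
       [  0.        ,   0.        ,   1.        ]]), 'T_tool_cam': array([[-9.20135867e-04, -9.65721243e-01, -2.59579724e-01,
         6.50276025e-02],
       [ 9.99998306e-01, -4.74792419e-04, -1.77832527e-03,
         6.32926617e-04],
       [ 1.59412000e-03, -2.59580921e-01,  9.65720044e-01,
        -1.25417073e-01],
       [ 0.00000000e+00,  0.00000000e+00,  0.00000000e+00,
         1.00000000e+00]])}
stand_b_mid [{'centre': [0.6653, 0.4192], 'confidence': 0.76}]
bowl_mid [{'centre': [0.3538, 0.4728], 'confidence': 0.62}]
red_mid [{'centre': [0.3231, 0.659], 'confidence': 0.67}]
coral_mid [{'centre': [0.3564, 0.5927], 'confidence': 0.44}]
pink_mid [{'centre': [0.3275, 0.6617], 'confidence': 0.49}]
clay_mid [{'centre': [0.6567, 0.5587], 'confidence': 0.89}]
```

```bash
python3 -c "
import cv2;a=cv2.imread('pics/top0.png')[120:240,250:390];cv2.imwrite('pics/topz.png',cv2.resize(a,None,fx=5,fy=5,interpolation=cv2.INTER_CUBIC))"
```

```text
(no output)
```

View pics/topz.png

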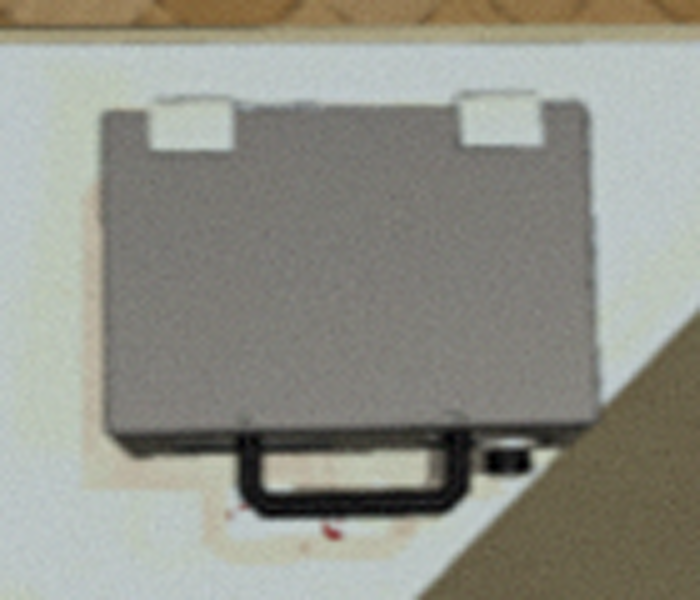

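The zoomed top view shows the lid turned about 1° (front edge (102,430)→(590,422)) and the bar at row 503, cols 240-468. I'll move above the handle for a wrist view.

```bash
cat >> h.py <<'E'
def rows(target_list,yaw=None):
    """world targets -> xyz mm rows from the present pose; yaw=target heading of tool x (rad)"""
    s=sense();M=R.from_rotvec(s['ee_rot']).as_matrix();p=np.array(s['ee_pos'])
    out=[list(map(float,np.round((np.array(t)-p)@M*1000,1))) for t in target_list]
    a=np.arctan2(M[1,0],M[0,0]); sp=None
    if yaw is not None: sp=-((yaw-a+np.pi)%(2*np.pi)-np.pi)
    print('pos',p.round(4),'yaw',a,'xyz',out,'spin',sp)
    return out,sp
def lin(t,n):
    p=np.array(sense()['ee_pos']);return [p+(np.array(t)-p)*k/n for k in range(1,n+1)]
E
python3 - <<'E'
from h import *
rows([[.464,.007,.24]],np.pi/2+.018)
E
```

```text
pos [0.1651 0.6287 0.2483] yaw 2.884705627107477 xyz [[-447.0, -525.3, 8.3]] spin 1.2959093003125803
```

Request:
play_rows(xyz=[[-20,-24,0],[-48,-56,1],[-76,-89,1],[-103,-122,2],[-131,-154,2],[-159,-187,3],[-186,-219,3],[-214,-252,4],[-242,-284,4],[-269,-317,5],[-297,-349,5],[-325,-382,6]], spin=[0.05,0.14,0.22,0.31,0.39,0.48,0.57,0.65,0.74,0.82,0.9,0.98], jaw=0.32)

```text
time: 1.85
ee_pos: [0.3778, 0.1858, 0.243]
ee_rot: [1.826, 2.556, 0.003]
wrist_force: [0.2, -0.1, -0.2]
width: 0.319
```

```bash
python3 - <<'E'
from h import *
rows([[.464,.007,.24]],np.pi/2+.018)
s=sense();print(s['time'],s['qpos'],s['width'])
E
```

```text
pos [0.3778 0.1858 0.243 ] yaw 1.901110433909416 xyz [[-197.1, 23.6, 2.9]] spin 0.3123141071145197
1.85 [-0.89667961  0.06885194  0.38051073  2.15800182 -0.03297578  0.91839945
 -0.16668789] 0.3193885340184849
```

Request:
play_rows(xyz=[[-30,4,0],[-60,7,1],[-90,11,1],[-120,14,2],[-145,17,2],[-170,20,3],[-185,22,3],[-197,24,3],[-197,24,3],[-197,24,3]], spin=[0.05,0.1,0.15,0.2,0.25,0.29,0.312,0.312,0.312,0.312])

```text
time: 2.68
ee_pos: [0.4643, 0.0074, 0.2398]
ee_rot: [-2.201, -2.241, -0.002]
wrist_force: [-0.1, 0.8, -0.5]
width: 0.32
```

```bash
python3 - <<'E'
from h import *
p,d=save('wrist','w1.png');np.save('w1.npy',d)
s=sense();print(s['time'],s['qpos'],s['ee_pos'])
W=pts('wrist',d)
for l in('lid_handle','lid_hinge'):
    for r in models.place_of('wrist',l)[:2]:
        c=r['centre'];print(l,r,W[int(c[1]*400),int(c[0]*640)])
a=(abs(W[...,0]-.462)<.03)&(abs(W[...,1]-.007)<.03)&(abs(W[...,2]-.12)<.02)
q=W[a];print(len(q),np.percentile(q,[2,50,98],axis=0))
b=(W[...,0]>.49)&(abs(W[...,2]-.126)<.006);q=W[b]
print(np.percentile(q,[1,50,99],axis=0))
np.save('W1.npy',W)
E
```

```text
2.7333 [-0.61865303  0.16503213  0.5926408   2.08149133 -0.11728572  0.92564848
  0.0575308 ] [0.46403294 0.00807324 0.23977508]
lid_handle {'centre': [0.4928, 0.5028], 'confidence': 0.74} [0.46482862 0.0111415  0.12489659]
lid_handle {'centre': [0.632, 0.454], 'confidence': 0.61} [0.5423995  0.03082381 0.12550628]
lid_hinge {'centre': [0.8223, 0.5015], 'confidence': 0.61} [0.65256844 0.01576507 0.12590049]
884 [[ 0.46014879 -0.02189832  0.1192428 ]
 [ 0.46618033  0.00816449  0.12322226]
 [ 0.47237775  0.0358461   0.12509872]]
[[ 0.501044   -0.08318204  0.12345756]
 [ 0.58423978  0.04635819  0.12613478]
 [ 0.65825252  0.12655474  0.1282797 ]]
```

View pics/w1.png

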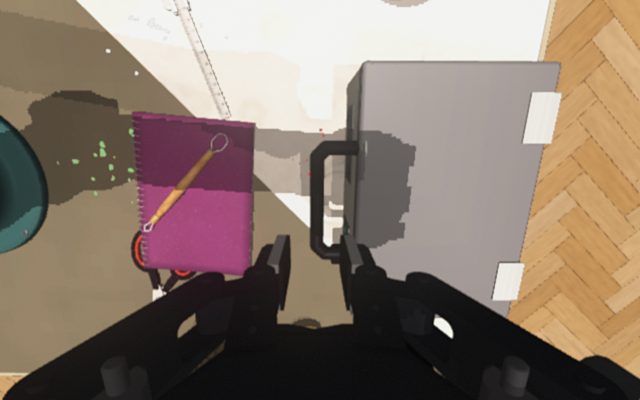

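The wrist view shows the bar at column 318, running from row 150 to row 250. The fingers straddle its extension line. Measured bar centre is about (0.466, 0.008). I'll descend on it now.

Request:
play_rows(xyz=[[0,2,15],[0,2,35],[0,2,55],[0,2,75],[0,2,92],[0,2,105],[0,2,115],[0,2,121],[0,2,123.5],[0,2,123.5]], spin=[0,0,0,0,0,0,0,0,0,0])

```text
time: 3.67
ee_pos: [0.4659, 0.009, 0.1162]
ee_rot: [-2.197, -2.244, -0.002]
wrist_force: [-0.2, -0.2, 0.2]
width: 0.319
```

Request:
play_rows(xyz=[[0,0,0],[0,0,0],[0,0,0],[0,0,0],[0,0,0]], spin=[0,0,0,0,0], jaw=0, grip_force=35)

```text
time: 4.08
ee_pos: [0.466, 0.0091, 0.1168]
ee_rot: [-2.197, -2.243, -0.004]
wrist_force: [-2.0, 1.0, 6.5]
width: 0.141
```

```bash
python3 - <<'E'
from h import *
s=sense();print(s)
save('side','s1.png')
E
```

```text
{'time': 4.0833, 'qpos': array([-0.51850313,  0.38832702,  0.51127911,  2.1707158 , -0.31487525,
        0.65156058,  0.23439169]), 'dq': array([ 4.23745604e-04,  1.85405437e-03,  3.08277207e-04, -2.25883439e-04,
       -1.15230480e-03,  1.84828642e-05, -9.79110472e-04]), 'joint_torque': array([ 1.13687001e-01, -3.42125058e+01,  4.33211401e+00, -1.66442388e+01,
        8.42176523e-03, -8.04879237e-01,  5.92138991e-02]), 'ee_pos': array([0.46604669, 0.00911379, 0.11678692]), 'ee_rot': array([-2.19739284, -2.2433005 , -0.00362922]), 'wrist_force': array([-1.97390913,  1.00583874,  6.51790625]), 'moment': array([ 0.09490473,  0.58517448, -0.03246907]), 'width': 0.14100650033974943}
```

View pics/s1.png

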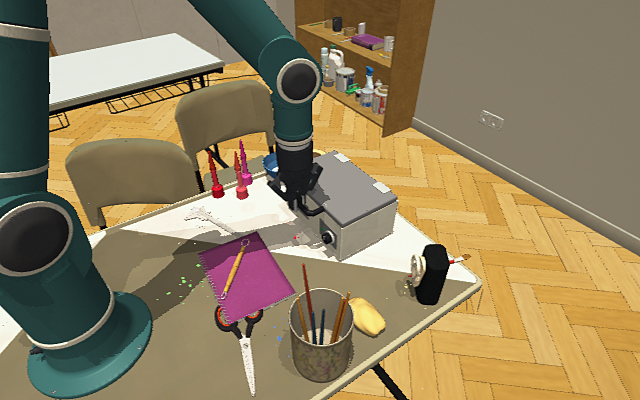

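```bash
cat >> h.py <<'E'
r0=np.hypot(198,8);a0=np.arctan2(8,198)
H0=np.array([0.466,0.0091,0.1168])  # TCP at shut
def th_of(p):
    return np.arctan2(8+(p[2]-H0[2])*1000,198-(p[0]-H0[0])*1000)-a0
def arc(th):
    return np.array([(r0*(np.cos(a0)-np.cos(th+a0))),r0*(np.sin(th+a0)-np.sin(a0))])
def arcrows(ths):
    s=sense();p=np.array(s['ee_pos']);c=np.array([p[0]-H0[0],p[2]-H0[2]])*1000
    r=np.hypot(198-c[0],8+c[1])
    print('th',th_of(p),'r',r,'F',np.round(s['wrist_force'],1),'w',round(s['width'],3),'t',s['time'],'ypos',p[1])
    print([[0,float(round(d[0],1)),float(round(-d[1],1))] for d in (arc(t)-c for t in ths)])
E
python3 - <<'E'
from h import *
arcrows(np.r_[.01,.03,.06,.1,.14,.18,.22,.26,.30,.34,.37,.39])
E
```

```text
th -0.00017197914748712934 r 198.12871556658754 F [-2.1  0.9  6.7] w 0.137 t 4.1333 ypos 0.009092262990930912
[[0, 0.1, -2.0], [0, 0.3, -6.0], [0, 0.8, -11.9], [0, 1.8, -19.8], [0, 3.0, -27.6], [0, 4.6, -35.4], [0, 6.5, -43.1], [0, 8.7, -50.7], [0, 11.2, -58.2], [0, 14.0, -65.6], [0, 16.3, -71.1], [0, 17.9, -74.7]]
```

Request:
play_rows(xyz=[[0,0,-2],[0,0.3,-6],[0,0.8,-12],[0,1.8,-20],[0,3,-27.6],[0,4.6,-35.4],[0,6.5,-43],[0,8.7,-50.7],[0,11.2,-58.2],[0,14,-65.6],[0,16.3,-71],[0,18,-74.7]], spin=[0,0,0,0,0,0,0,0,0,0,0,0])

```text
time: 5.13
ee_pos: [0.4831, 0.0093, 0.1918]
ee_rot: [-2.196, -2.242, -0.001]
wrist_force: [-4.3, 0.7, -2.6]
width: 0.132
```

```bash
python3 - <<'E'
from h import *
arcrows(np.r_[.42,.46,.5,.54,.58,.62,.66,.7,.74,.78,.82,.86])
save('side','s2.png')
E
```

```text
th 0.38996014196983025 r 199.06330084842526 F [-4.3  0.7 -2.6] w 0.132 t 5.1333 ypos 0.009311189521933603
[[0, 3.4, -5.0], [0, 7.0, -12.0], [0, 11.0, -18.9], [0, 15.2, -25.6], [0, 19.7, -32.2], [0, 24.4, -38.5], [0, 29.4, -44.7], [0, 34.6, -50.6], [0, 40.1, -56.4], [0, 45.8, -61.9], [0, 51.7, -67.2], [0, 57.8, -72.2]]
```

View pics/s2.png

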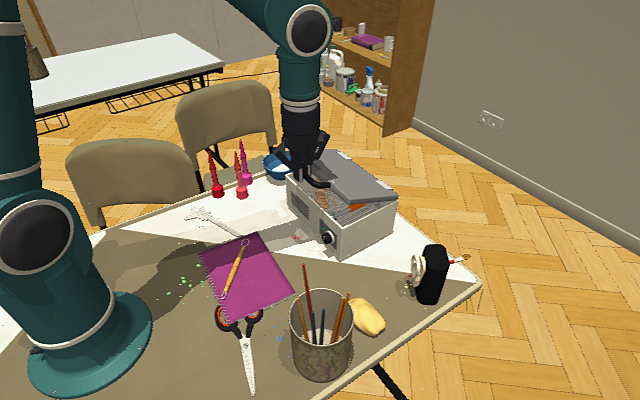

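The lid is rising in the grip (front edge around (330,195)), with low forces. Carrying on.

Request:
play_rows(xyz=[[0,3.4,-5],[0,7,-12],[0,11,-19],[0,15.2,-25.6],[0,19.7,-32],[0,24.4,-38.5],[0,29.4,-44.7],[0,34.6,-50.6],[0,40,-56.4],[0,46,-62],[0,52,-67],[0,58,-72]], spin=[0,0,0,0,0,0,0,0,0,0,0,0])

```text
time: 6.18
ee_pos: [0.537, 0.0101, 0.2655]
ee_rot: [-2.189, -2.234, 0.01]
wrist_force: [-23.7, -0.1, 21.8]
width: 0.141
```

```bash
python3 - <<'E'
from h import *
arcrows(np.r_[.9,.94,.98,1.02,1.06,1.1,1.14,1.18,1.22,1.26,1.3,1.34])
E
```

```text
th 0.8494463736722105 r 201.70919729032724 F [-23.7  -0.1  21.8] w 0.141 t 6.1833 ypos 0.010074562225466353
[[0, 10.2, -3.4], [0, 16.7, -7.9], [0, 23.3, -12.2], [0, 30.2, -16.2], [0, 37.2, -19.9], [0, 44.3, -23.4], [0, 51.6, -26.5], [0, 59.0, -29.4], [0, 66.5, -32.0], [0, 74.1, -34.2], [0, 81.7, -36.2], [0, 89.5, -37.9]]
```

```bash
python3 - <<'E'
from h import *
p,d=save('wrist','w3.png')
p,d=save('side','s3.png')
a=cv2.imread('pics/s3.png')[80:260,230:430];cv2.imwrite('pics/s3z.png',cv2.resize(a,None,fx=4,fy=3.3,interpolation=cv2.INTER_CUBIC)[:600])
E
```

```text
(no output)
```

View pics/w3.png

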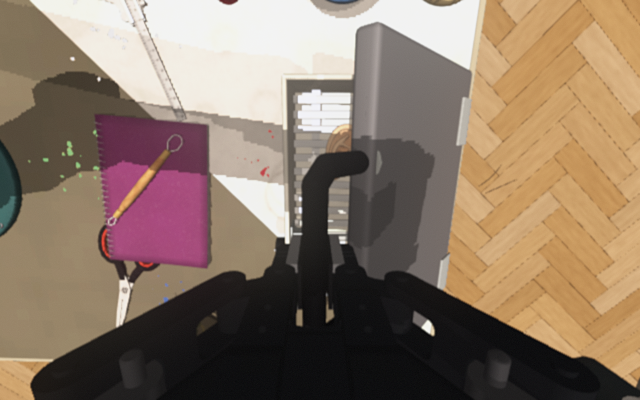

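View pics/s3z.png

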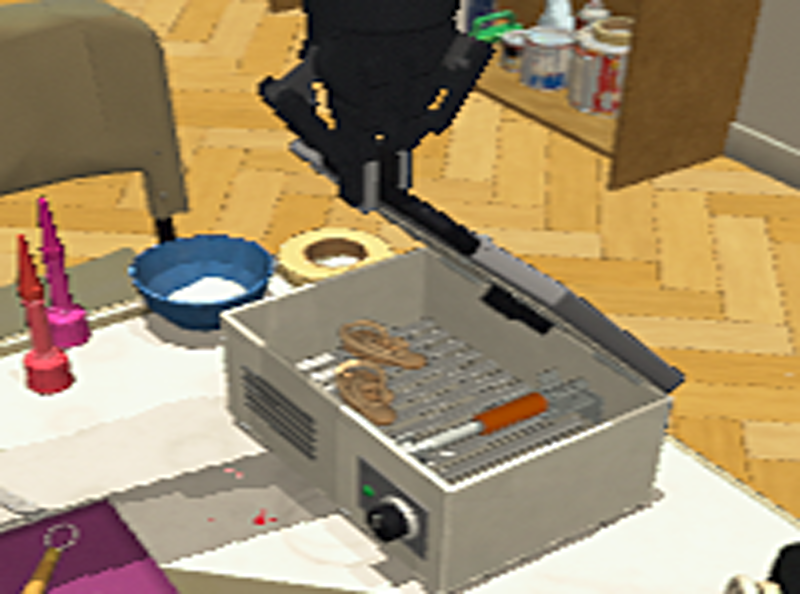

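The side zoom shows the lid about half up, the orange sleeve at (510,410) and the black catch under the lid at (515,305). The wrist force (−24, 22) N is radial, so I'll continue on a slightly larger radius to relieve it.

```bash
cat >> h.py <<'E'
def arcr(ths,r=None,hx=0,hz=0):
    s=sense();p=np.array(s['ee_pos'])
    c=np.array([198-(p[0]-H0[0])*1000+hx,8+(p[2]-H0[2])*1000-hz])
    rr=np.hypot(*c);t0=np.arctan2(c[1],c[0])-a0
    if r is None:r=rr
    print('th',t0,'r',rr,'F',np.round(s['wrist_force'],1),'M',np.round(s['moment'],2),'w',round(s['width'],3),'t',s['time'],'y',p[1])
    n=len(ths);o=[]
    for i,t in enumerate(ths):
        q=r+(rr-r)*max(0,1-(i+1)/3)
        o.append([0,float(round(c[0]-q*np.cos(t+a0),1)),float(round(c[1]-q*np.sin(t+a0),1))])
    print(o)
E
python3 - <<'E'
from h import *
arcr(np.r_[.85,.86,.89,.92,.95])
E
```

```text
th 0.8578742807750388 r 201.78947655151202 F [-22.5   0.4  22. ] M [ 0.13  5.14 -0.07] w 0.138 t 6.2833 y 0.010080296252155108
[[0, -1.2, 1.0], [0, 0.3, -0.3], [0, 5.1, -4.0], [0, 10.0, -7.5], [0, 15.1, -10.9]]
```

Request:
play_rows(xyz=[[0,0,0],[0,0,0],[0,5,-4],[0,10,-7.5],[0,15,-11]], spin=[0,0,0,0,0])

```text
time: 6.7
ee_pos: [0.5528, 0.0103, 0.2784]
ee_rot: [-2.189, -2.234, 0.009]
wrist_force: [-9.2, 0.9, 7.4]
width: 0.138
```

```bash
python3 - <<'E'
from h import *
arcr(np.r_[.98,1.02,1.06,1.1,1.14,1.18])
E
```

```text
th 0.9501213107888108 r 202.75345425824528 F [-9.2  0.9  7.4] M [ 0.15  2.06 -0.1 ] w 0.138 t 6.7 y 0.010275236872915787
[[0, 5.1, -3.2], [0, 12.1, -7.3], [0, 19.3, -11.2], [0, 26.6, -14.7], [0, 34.0, -17.9], [0, 41.6, -20.9]]
```

Request:
play_rows(xyz=[[0,4.5,-4],[0,11.5,-8.2],[0,18.8,-12],[0,26,-15.6],[0,33.5,-18.8],[0,41,-21.8]], spin=[0,0,0,0,0,0])

```text
time: 7.2
ee_pos: [0.5953, 0.0109, 0.3012]
ee_rot: [-2.189, -2.234, 0.008]
wrist_force: [-5.0, 1.4, 5.6]
width: 0.138
```

```bash
python3 - <<'E'
from h import *
arcr(np.r_[1.21,1.25,1.29,1.33,1.37,1.41,1.45,1.48])
p,d=save('wrist','w4.png')
E
```

```text
th 1.1873768171240346 r 204.31501625921192 F [-5.   1.4  5.6] M [-0.03  1.44 -0.08] w 0.138 t 7.2 y 0.010871612455568265
[[0, 4.4, -1.5], [0, 12.2, -3.9], [0, 20.1, -6.0], [0, 28.0, -7.8], [0, 36.1, -9.3], [0, 44.2, -10.4], [0, 52.3, -11.2], [0, 58.4, -11.6]]
```

View pics/w4.png

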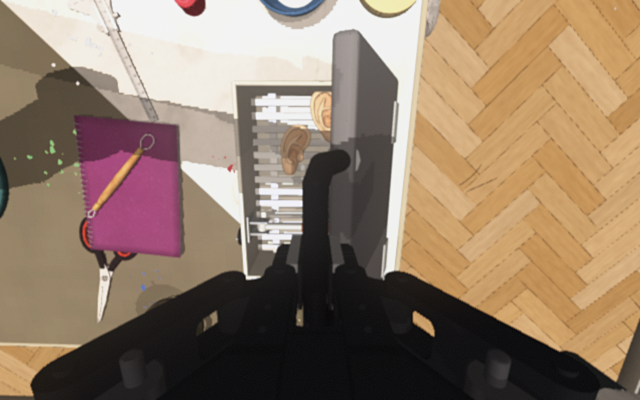

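Request:
play_rows(xyz=[[0,4.4,-1.5],[0,12,-4],[0,20,-6],[0,28,-7.8],[0,36,-9.3],[0,44,-10.4],[0,52,-11.2],[0,58,-11.6]], spin=[0,0,0,0,0,0,0,0])

```text
time: 7.92
ee_pos: [0.6561, 0.0117, 0.3126]
ee_rot: [-2.191, -2.237, 0.007]
wrist_force: [-1.9, -0.8, 2.3]
width: 0.137
```

```bash
python3 - <<'E'
from h import *
arcr(np.r_[1.5,1.54,1.58,1.61,1.64,1.67,1.70,1.72])
E
```

```text
th 1.4915094262151152 r 203.90817179393298 F [-1.9 -0.8  2.3] M [-0.23  0.55 -0.08] w 0.137 t 7.9167 y 0.01173052421324489
[[0, 1.7, -0.1], [0, 9.9, -0.1], [0, 18.0, 0.1], [0, 24.1, 0.5], [0, 30.2, 1.1], [0, 36.3, 1.8], [0, 42.3, 2.8], [0, 46.4, 3.5]]
```

Request:
play_rows(xyz=[[0,2,0],[0,10,0],[0,18,0],[0,24,0.5],[0,30,1],[0,36,1.8],[0,42,2.8],[0,46,3.5]], spin=[0,0,0,0,0,0,0,0])

```text
time: 8.58
ee_pos: [0.7029, 0.0124, 0.3083]
ee_rot: [-2.191, -2.237, 0.007]
wrist_force: [-0.1, -1.2, 2.1]
width: 0.132
```

```bash
python3 - <<'E'
from h import *
arcr(np.r_[1.74,1.76,1.78,1.80])
save('side','s5.png')
E
```

```text
th 1.722943588119399 r 203.27289106332262 F [-0.1 -1.2  2.1] M [-0.22  0.37 -0.07] w 0.132 t 8.5833 y 0.012432542379300717
[[0, 3.4, 0.7], [0, 7.4, 1.6], [0, 11.3, 2.5], [0, 15.2, 3.6]]
```

View pics/s5.png

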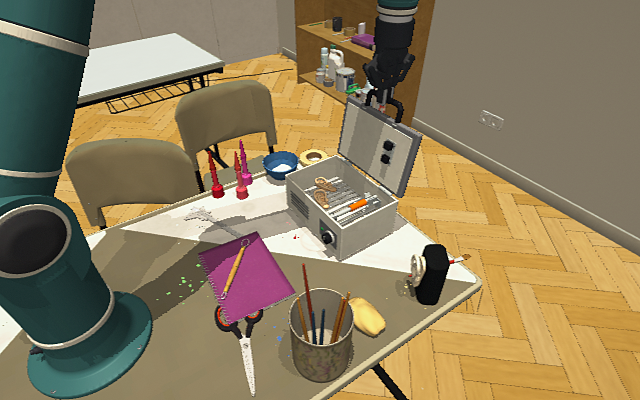

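The lid is leaning back (catch and slot at (388,145-160)) and the rod's orange sleeve is exposed at (358,203). I'll ease the lid onto its stop.

Request:
play_rows(xyz=[[0,3,0.6],[0,6,1.2],[0,9,1.9],[0,12,2.7],[0,14,3.3],[0,16,4],[0,16,4]], spin=[0,0,0,0,0,0,0])

```text
time: 9.22
ee_pos: [0.7169, 0.0126, 0.305]
ee_rot: [-2.188, -2.233, 0.013]
wrist_force: [-12.3, -0.5, 9.5]
width: 0.132
```

```bash
python3 - <<'E'
from h import *
arcr(np.r_[1.8,1.82])
E
```

```text
th 1.793836507265933 r 203.16496000299026 F [-12.3  -0.5   9.5] M [-0.17  2.73 -0.05] w 0.132 t 9.2167 y 0.012646147637764199
[[0, 1.2, 0.3], [0, 5.1, 1.5]]
```

Request:
play_rows(xyz=[[0,-0.5,0],[0,-0.5,0],[0,-0.5,0]], spin=[0,0,0])

```text
time: 9.47
ee_pos: [0.7167, 0.0127, 0.305]
ee_rot: [-2.189, -2.234, 0.012]
wrist_force: [-0.5, -1.9, 0.8]
width: 0.132
```

Request:
play_rows(xyz=[[0,0,0],[0,0,0],[0,0,0]], spin=[0,0,0], jaw=0.4)

```text
time: 9.72
ee_pos: [0.7169, 0.0132, 0.3047]
ee_rot: [-2.188, -2.234, 0.011]
wrist_force: [0.6, 0.0, -0.1]
width: 0.396
```

Request:
play_rows(xyz=[[0,0,-5],[0,0,-15],[0,0,-30],[0,0,-45],[0,0,-50],[0,0,-50]], spin=[0,0,0,0,0,0])

```text
time: 10.22
ee_pos: [0.7185, 0.0127, 0.3573]
ee_rot: [-2.19, -2.236, 0.006]
wrist_force: [0.2, -0.6, -0.4]
width: 0.401
```

```bash
python3 - <<'E'
from h import *
s=sense();print(s['ee_pos'],s['wrist_force'],s['width'],s['time'],s['qpos'])
p,d=save('side','s6.png');np.save('s6.npy',d)
p,d=save('top','t6.png');np.save('t6.npy',d)
for l in ['rod_grip','rod_tip','rod_pivot','rod_clip','lid_handle','lid_hinge','lid_slot']:
    for c in('side','top'):
        W=pts(c,np.load(('s6.npy','t6.npy')[c=='top']))
        for r in models.place_of(c,l)[:1]:
            q=r['centre'];print(l,c,r['confidence'],q,W[int(q[1]*400),int(q[0]*640)].round(4))
E
```

```text
[0.71851608 0.01274275 0.35726104] [ 0.21188466 -0.55009906 -0.37740977] 0.4010572202618129 10.2167 [-0.41932779  0.56114643  0.58419025  1.29885679 -0.30785776  1.3811244
  0.17565132]
rod_grip side 0.65 [0.5602, 0.5162] [ 0.5942 -0.0546  0.089 ]
rod_grip top 0.67 [0.5367, 0.4163] [ 0.604  -0.051   0.0892]
rod_tip side 0.74 [0.585, 0.482] [ 0.6589 -0.0361  0.0894]
rod_tip top 0.67 [0.5239, 0.3675] [ 0.6595 -0.0332  0.0618]
rod_pivot side 0.72 [0.5209, 0.551] [ 0.505  -0.0776  0.1091]
rod_pivot top 0.8 [0.5317, 0.496] [ 0.5232 -0.042   0.0906]
rod_clip side 0.65 [0.575, 0.501] [ 0.6262 -0.0523  0.0906]
rod_clip top 0.93 [0.5267, 0.3858] [ 0.6334 -0.0361  0.0948]
lid_handle side 0.77 [0.6098, 0.2465] [0.7111 0.0034 0.3044]
lid_hinge side 0.94 [0.5661, 0.4398] [0.661  0.0149 0.1089]
lid_slot side 0.93 [0.6123, 0.377] [ 0.6871 -0.0446  0.2043]
lid_slot top 0.58 [0.5339, 0.3008] [ 0.6793 -0.0379  0.2277]
```

View pics/s6.png

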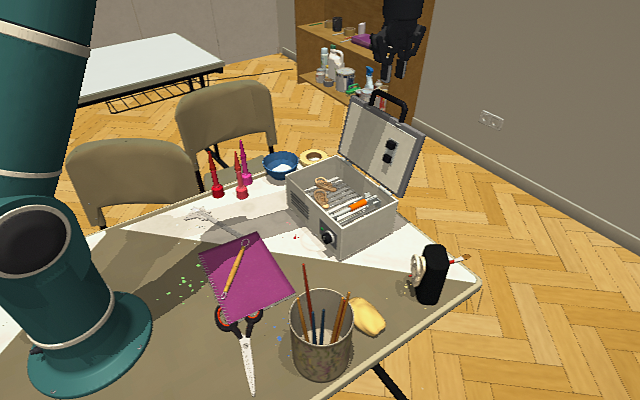

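View pics/t6.png

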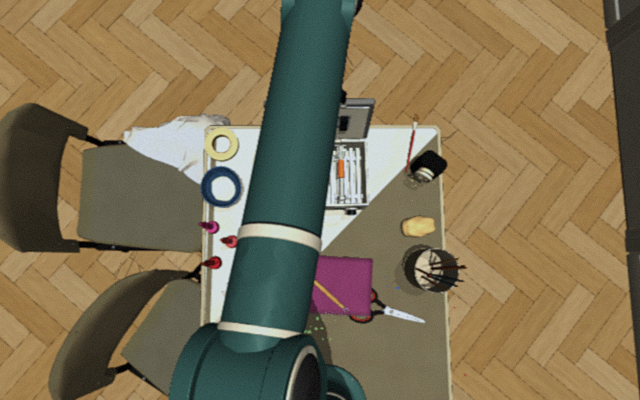

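The side view shows the lid leaning back by itself, handle at (388,100), sleeve at (358,203). Now I'll locate the sleeve by its colour and move over it.

```bash
python3 - <<'E'
from h import *
for n,f in(('side','s6'),('top','t6')):
    p=cv2.imread(f'pics/{f}.png');d=np.load(f+'.npy');W=pts(n,d)
    hsv=cv2.cvtColor(p,cv2.COLOR_BGR2HSV)
    m=(hsv[...,0]<14)&(hsv[...,1]>170)&(hsv[...,2]>120)&(abs(W[...,0]-.6)<.06)&(abs(W[...,1]+.05)<.05)&(W[...,2]<.12)
    q=W[m];print(n,m.sum(),np.percentile(q,[5,50,95],axis=0).round(4))
rows([[.55,.0,.33],[.585,-.047,.26]],np.pi+.018)
E
```

```text
side 36 [[ 0.577  -0.0549  0.0838]
 [ 0.5972 -0.0526  0.0867]
 [ 0.6194 -0.0428  0.0918]]
top 54 [[ 0.5782 -0.0506  0.0874]
 [ 0.5983 -0.0431  0.0909]
 [ 0.6173 -0.0397  0.0942]]
pos [0.7177 0.0129 0.3548] yaw 1.5918879333958886 xyz [[-9.5, -167.5, 27.2], [-57.7, -132.5, 96.5]] spin -1.5677047201939045
```

Request:
play_rows(xyz=[[0,-12,0],[0,-35,0],[-5,-65,0],[-12,-95,5],[-20,-120,12],[-28,-132,25],[-36,-133,40],[-44,-133,55],[-50,-133,70],[-56,-133,80],[-58,-133,90],[-58,-133,96]], spin=[0,-0.05,-0.15,-0.27,-0.39,-0.51,-0.63,-0.75,-0.87,-0.99,-1.11,-1.23], jaw=0.55)

```text
time: 12.02
ee_pos: [0.584, -0.0483, 0.2595]
ee_rot: [-0.49, -3.086, -0.003]
wrist_force: [-0.0, -0.2, 0.8]
width: 0.549
```

```bash
python3 - <<'E'
from h import *
rows([[.585,-.047,.26]],np.pi+.018);print(sense()['qpos'])
E
```

```text
pos [ 0.584  -0.0483  0.2595] yaw 2.8264067179792147 xyz [[-0.6, 1.6, -0.5]] spin -0.3331859356105782
[-0.26569774  0.36344179  0.37400282  1.76226379 -0.15318375  1.06088245
  1.41893978]
```

Request:
play_rows(xyz=[[0,0,0],[0,1,0],[0,1,0],[0,1,0],[0,1,0]], spin=[-0.1,-0.2,-0.3,-0.333,-0.333])

```text
time: 12.43
ee_pos: [0.5843, -0.0475, 0.2596]
ee_rot: [0.029, -3.125, -0.008]
wrist_force: [0.2, 0.8, 0.4]
width: 0.553
```

```bash
python3 - <<'E'
from h import *
s=sense();print(s['ee_pos'],R.from_rotvec(s['ee_rot']).as_matrix().round(3))
p,d=save('wrist','w7.png');np.save('w7.npy',d)
W=pts('wrist',d);hsv=cv2.cvtColor(p,cv2.COLOR_RGB2HSV)
m=(hsv[...,0]<14)&(hsv[...,1]>170)&(hsv[...,2]>100)&(abs(W[...,0]-.6)<.06)&(abs(W[...,1]+.05)<.05)&(W[...,2]<.12)
q=W[m];print(m.sum(),np.percentile(q,[3,50,97],axis=0).round(4))
print(np.polyfit(q[:,0],q[:,1],1))
for l in ['rod_grip','rod_tip','rod_pivot','rod_clip']:
    for r in models.place_of('wrist',l)[:1]:
            c=r['centre'];print(l,r['confidence'],c,W[int(c[1]*400),int(c[0]*640)].round(4))
E
```

```text
[ 0.58431939 -0.04749647  0.25963042] [[-1.    -0.018 -0.016]
 [-0.018  1.     0.005]
 [ 0.016  0.005 -1.   ]]
284 [[ 0.5799 -0.0516  0.0889]
 [ 0.6035 -0.0463  0.091 ]
 [ 0.6192 -0.0415  0.0926]]
[-0.01322035 -0.03847931]
rod_grip 0.69 [0.4936, 0.513] [ 0.598  -0.0462  0.0906]
rod_tip 0.74 [0.4905, 0.622] [ 0.6501 -0.0476  0.0876]
rod_pivot 0.85 [0.4972, 0.338] [ 0.5232 -0.0442  0.0898]
rod_clip 0.77 [0.4925, 0.5895] [ 0.634  -0.0456  0.088 ]
```

View pics/w7.png

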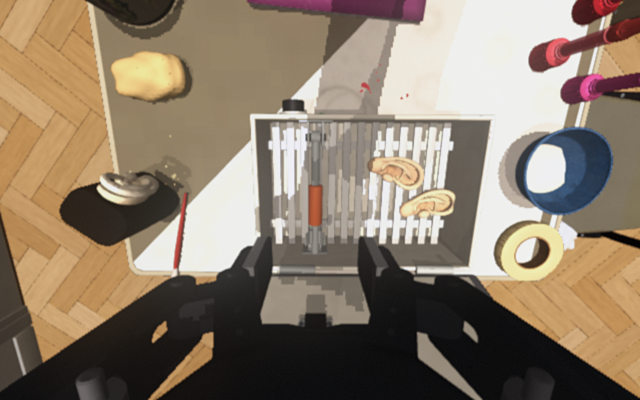

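The wrist view shows the rod running from pivot (318,135) to clip (315,245), sleeve at (315,205), with clear space on both sides. Descending onto the sleeve.

Request:
play_rows(xyz=[[-4,0,15],[-8,0,40],[-12,0,65],[-14,0,90],[-15,0,112],[-16,0,132],[-16.5,0,148],[-17,0,160],[-17,0,169],[-17,0,175],[-17,0,177.4],[-17,0,177.4]], spin=[0,0,0,0,0,0,0,0,0,0,0,0])

```text
time: 13.68
ee_pos: [0.5985, -0.0462, 0.0819]
ee_rot: [0.027, -3.125, -0.007]
wrist_force: [-0.4, 0.3, -0.0]
width: 0.545
```

```bash
python3 - <<'E'
from h import *
s=sense();print(s['ee_pos'],s['wrist_force'],R.from_rotvec(s['ee_rot']).as_matrix().round(3))
p,d=save('wrist','w8.png')
E
```

```text
[ 0.59846966 -0.04624001  0.08185352] [-0.36593183  0.25586879 -0.02053347] [[-1.    -0.017 -0.016]
 [-0.017  1.     0.005]
 [ 0.016  0.005 -1.   ]]
```

View pics/w8.png

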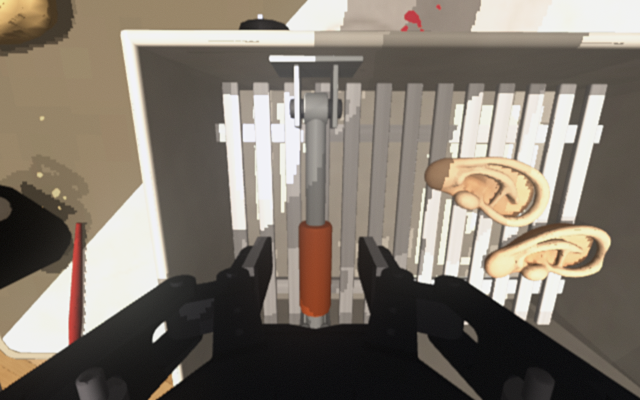

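The sleeve (315,268) is centred between the pads. Closing.

Request:
play_rows(xyz=[[0,0,0],[0,0,0],[0,0,0],[0,0,0],[0,0,0],[0,0,0]], spin=[0,0,0,0,0,0], jaw=0, grip_force=50)

```text
time: 14.23
ee_pos: [0.5993, -0.0462, 0.0832]
ee_rot: [0.027, -3.127, -0.008]
wrist_force: [-0.4, 0.2, 5.0]
width: 0.167
```

```bash
python3 - <<'E'
from h import *
s=sense();print(s['ee_pos'],s['wrist_force'],s['width'])
M=R.from_rotvec(s['ee_rot']).as_matrix()
for a in [.02,.05,.08,.12,.16,.2,.25,.3,.35,.4,.45,.5]:
    w=np.array([74*(np.cos(a)-1),0,74*np.sin(a)]);print(a,(w@M).round(1))
E
```

```text
[ 0.59933392 -0.04620211  0.08318056] [-0.38659655  0.21466969  5.04864262] 0.16699686914151157
0.02 [ 0.   0.  -1.5]
0.05 [ 0.1  0.  -3.7]
0.08 [ 0.3  0.  -5.9]
0.12 [ 0.7  0.1 -8.9]
0.16 [  1.1   0.1 -11.8]
0.2 [  1.7   0.1 -14.7]
0.25 [  2.6   0.1 -18.3]
0.3 [  3.6   0.2 -21.8]
0.35 [  4.8   0.2 -25.3]
0.4 [  6.2   0.2 -28.7]
0.45 [  7.8   0.3 -32.1]
0.5 [  9.6   0.3 -35.3]
```

Request:
play_rows(xyz=[[0,0,-1.5],[0,0,-3.7],[0.3,0,-6],[0.7,0,-9],[1.1,0,-12],[1.7,0,-14.7],[2.6,0,-18.3],[3.6,0,-21.8],[4.8,0,-25.3],[6.2,0,-28.7],[7.8,0,-32],[7.8,0,-32]], spin=[0,0,0,0,0,0,0,0,0,0,0,0])

```text
time: 15.23
ee_pos: [0.5897, -0.0464, 0.1152]
ee_rot: [0.026, -3.123, -0.009]
wrist_force: [-7.4, 0.6, -6.2]
width: 0.16
```

```bash
python3 - <<'E'
from h import *
s=sense();print(s['ee_pos'],s['wrist_force'],s['width'],s['moment'])
p,d=save('side','s9.png')
a=cv2.imread('pics/s9.png')[80:260,250:430];cv2.imwrite('pics/s9z.png',cv2.resize(a,None,fx=4,fy=3.3,interpolation=cv2.INTER_CUBIC))
E
```

```text
[ 0.58965255 -0.04636413  0.11516807] [-7.39403552  0.57316229 -6.15669376] 0.16047814037052988 [-0.05341885  1.0836384  -0.08529316]
```

View pics/s9z.png

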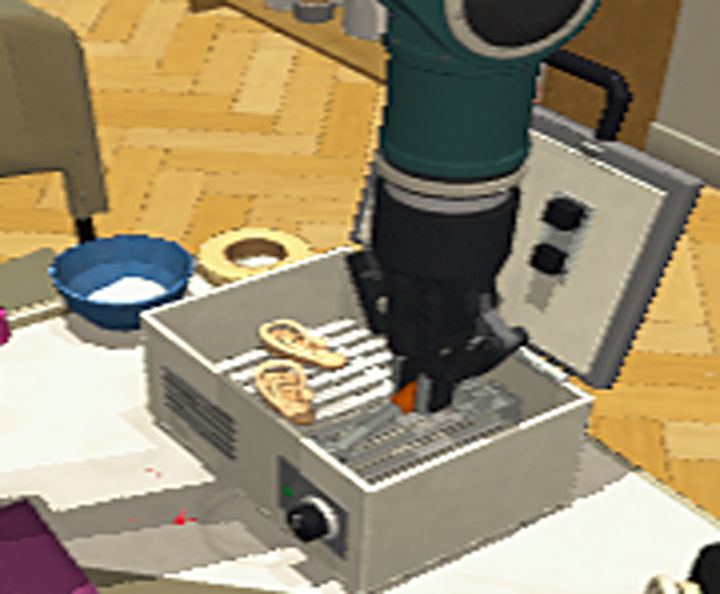

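The rod is out of its clip and following the gripper. Swinging it up to about 0.82 rad.

```bash
python3 - <<'E'
from h import *
s=sense();p=s['ee_pos']
rows([[.5253+.074*np.cos(a),-.0464,.0832+.074*np.sin(a)] for a in np.r_[.48,.52,.56,.6,.64,.68,.72,.75,.78,.8,.82,.82]])
E
```

```text
pos [ 0.5897 -0.0464  0.115 ] yaw -3.1248826651147654 xyz [[-1.2, -0.0, -2.4], [0.3, 0.0, -4.9], [1.8, 0.0, -7.4], [3.5, 0.1, -9.9], [5.3, 0.1, -12.3], [7.1, 0.2, -14.6], [9.1, 0.2, -16.8], [10.6, 0.3, -18.4], [12.2, 0.3, -20.0], [13.2, 0.3, -21.0], [14.3, 0.3, -22.0], [14.3, 0.3, -22.0]] spin None
```

Request:
play_rows(xyz=[[-0.8,0,-2.4],[0.3,0,-5],[1.8,0,-7.4],[3.5,0,-10],[5.3,0,-12.3],[7.1,0,-14.6],[9.1,0,-16.8],[10.6,0,-18.4],[12.2,0,-20],[13.2,0,-21],[14.3,0,-22],[14.3,0,-22]], spin=[0,0,0,0,0,0,0,0,0,0,0,0])

```text
time: 16.28
ee_pos: [0.5718, -0.0467, 0.136]
ee_rot: [0.028, -3.114, -0.009]
wrist_force: [-9.2, 0.9, -9.0]
width: 0.158
```

```bash
python3 - <<'E'
from h import *
s=sense();p=s['ee_pos'];print(p,s['wrist_force'],np.arctan2(p[2]-.0832,p[0]-.5253),np.hypot(p[2]-.0832,p[0]-.5253))
d=save('side','s10.png')
save('wrist','w10.png')
E
```

```text
[ 0.57184089 -0.04666855  0.13601306] [-9.16845801  0.87502238 -9.00997952] 0.8484440315889685 0.07039370905141445
```

View pics/w10.png

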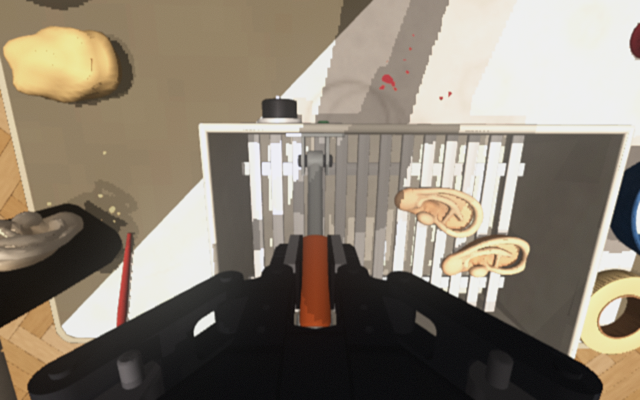

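View pics/s10.png

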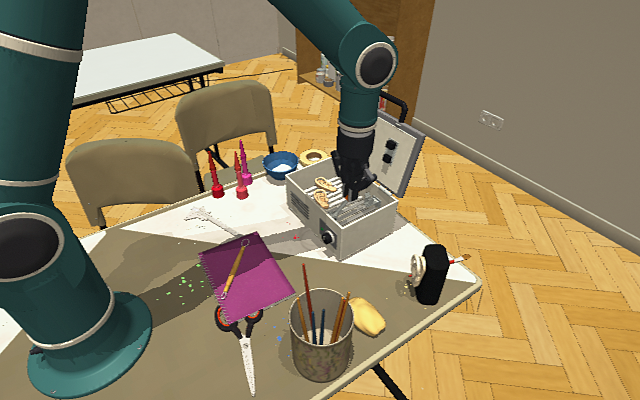

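Request:
play_rows(xyz=[[0,0,0],[0,0,0],[0,0,0],[0,0,0]], spin=[0,0,0,0], jaw=0.6)

```text
time: 16.72
ee_pos: [0.5738, -0.0469, 0.1375]
ee_rot: [0.028, -3.118, -0.009]
wrist_force: [-0.1, 0.0, -0.1]
width: 0.602
```

Request:
play_rows(xyz=[[0,0,-5],[0,0,-20],[0,0,-45],[0,0,-75],[0,0,-110],[0,0,-145],[0,0,-180],[0,0,-205],[0,0,-220]], spin=[0,0,0,0,0,0,0,0,0])

```text
time: 17.47
ee_pos: [0.5804, -0.0485, 0.3626]
ee_rot: [0.027, -3.126, -0.009]
wrist_force: [-0.6, -0.6, -0.5]
width: 0.6
```

```bash
python3 - <<'E'
from h import *
s=sense();print(s['time'],s['ee_pos'],s['wrist_force'],s['qpos'])
D={}
for n in('side','top','wrist'):
    p,d=save(n,n+'11.png');D[n]=d;np.save(n+'11.npy',d)
    W=pts(n,d);hsv=cv2.cvtColor(p,cv2.COLOR_RGB2HSV)
    m=(hsv[...,0]<14)&(hsv[...,1]>170)&(hsv[...,2]>100)&(abs(W[...,0]-.58)<.06)&(abs(W[...,1]+.05)<.04)&(W[...,2]<.19)&(W[...,2]>.09)
    q=W[m];print(n,m.sum());
    if m.sum()>10:
        c=q.mean(0);u,sv,v=np.linalg.svd(q-c);print(c.round(4),v[0].round(3),np.arctan2(abs(v[0][2]),abs(v[0][0])))
    for l in ['rod_grip','rod_tip','rod_pivot','lid_slot']:
      for r in models.place_of(n,l)[:1]:
            c=r['centre'];print(l,r['confidence'],c,W[int(c[1]*400),int(c[0]*640)].round(4))
a=cv2.imread('pics/side11.png')[80:260,250:430];cv2.imwrite('pics/s11z.png',cv2.resize(a,None,fx=4,fy=3.3,interpolation=cv2.INTER_CUBIC))
E
```

```text
17.4667 [ 0.58037541 -0.04850388  0.36263312] [-0.64030412 -0.5984217  -0.50547429] [-0.2351479   0.2664187   0.32829063  1.64187658 -0.09395584  1.2642006
  1.70036107]
side 109
[ 0.5815 -0.05    0.1334] [-0.801 -0.002 -0.599] 0.6417285587747457
rod_grip 0.79 [0.5537, 0.477] [ 0.5824 -0.0494  0.1387]
rod_tip 0.78 [0.582, 0.4242] [ 0.6676 -0.0112  0.1399]
rod_pivot 0.63 [0.5198, 0.5455] [ 0.5068 -0.0714  0.1093]
lid_slot 0.64 [0.6078, 0.3785] [ 0.6814 -0.0413  0.2019]
top 0
rod_grip 0.24 [0.6669, 0.4198] [ 0.5959 -0.2544  0.1102]
rod_pivot 0.7 [0.5305, 0.498] [0.4402 0.0021 0.7318]
lid_slot 0.8 [0.538, 0.305] [ 0.5295 -0.0069  0.6998]
wrist 0
rod_grip 0.77 [0.4922, 0.467] [ 0.5792 -0.0465  0.1347]
rod_tip 0.66 [0.4928, 0.5747] [ 0.6262 -0.0458  0.1656]
rod_pivot 0.79 [0.4966, 0.3517] [ 0.5226 -0.0444  0.0899]
lid_slot 0.88 [0.497, 0.7285] [ 0.6755 -0.0422  0.2217]
```

View pics/s11z.png

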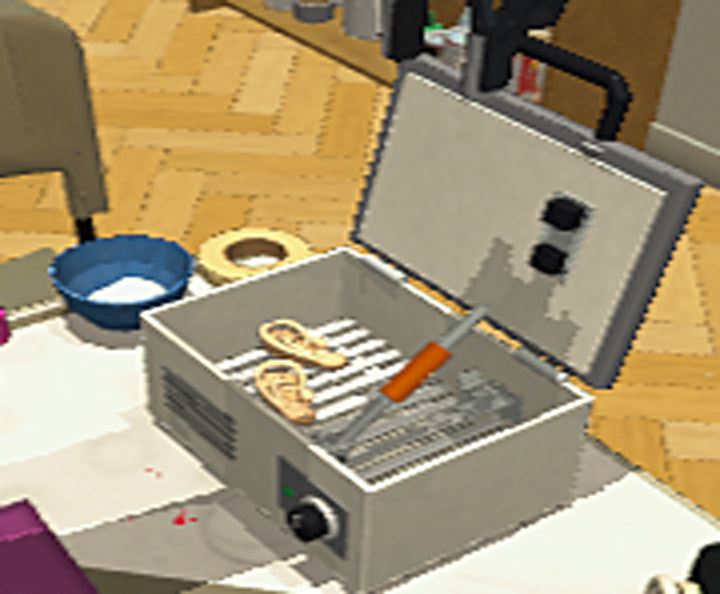

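View pics/wrist11.png

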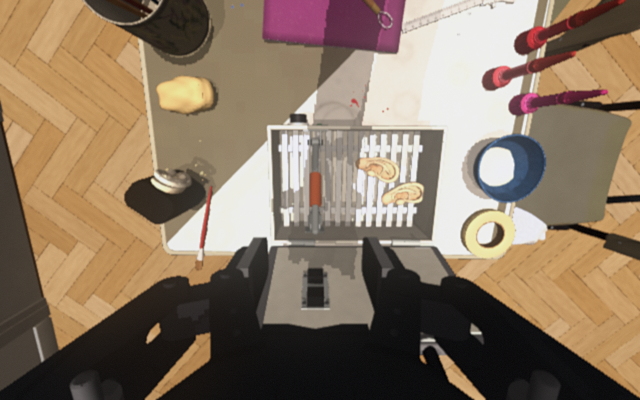

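The rod stands free, tip at (480,312) in the zoom, but lower than planned. Fitting its angle from the two cameras:

```bash
cat > fit.py <<'E'
from h import *
from scipy.optimize import least_squares
def fit(obs):  # obs: list (cam,l,pix)
    def f(x):
        px,py,pz,ph=x;r=[(px-.5245)/.002,(py+.045)/.003,(pz-.084)/.0015]
        for c,l,uv in obs:
            L={'p':0,'g':.074,'t':.130}[l]
            X=[px+L*np.cos(ph),py+L*np.cos(ph)*-.0,pz+L*np.sin(ph)]
            r+=list((proj(c,X)[0]-np.array(uv))/1.5)
        return r
    s=least_squares(f,[.5245,-.045,.084,.7],loss='soft_l1');return s.x,np.linalg.inv(s.jac.T@s.jac)[3,3]**.5,np.round(f(s.x),1)
E
python3 - <<'E'
from fit import *
S=np.array([640,400])
o=[('side','g',np.array([.5537,.477])*S),('side','t',np.array([.582,.4242])*S),('wrist','g',np.array([.4922,.467])*S),('wrist','t',np.array([.4928,.5747])*S),('wrist','p',np.array([.4966,.3517])*S)]
print(fit(o));print(fit(o[:2]));print(fit(o[2:]))
# precise silhouette of orange in side
for n in('side','wrist'):
    p=cv2.imread(f'pics/{n}11.png');hsv=cv2.cvtColor(p,cv2.COLOR_BGR2HSV)
    m=((hsv[...,0]<14)&(hsv[...,1]>170)&(hsv[...,2]>90)).astype(np.uint8)
    cc,lab,st,ce=cv2.connectedComponentsWithStats(m)
    for i in range(1,cc):
        if st[i,4]>40:
            q=np.argwhere(lab==i)[:,::-1].astype(float);c=q.mean(0);v=np.linalg.svd(q-c)[2][0];print(n,st[i],c,np.degrees(np.arctan2(v[1],v[0])))
    for ph in np.arange(.6,.9,.05):
        A=proj(n,[[.5245+L*np.cos(ph),-.0455,.084+L*np.sin(ph)] for L in(.051,.074,.097)]);v=A[2]-A[0];print(n,round(ph,2),A[1].round(1),np.degrees(np.arctan2(v[1],v[0])).round(1),np.hypot(*v).round(1))
E
```

```text
(array([ 0.52516161, -0.04528969,  0.08499415,  0.66964507]), np.float64(0.048511649294567666), array([ 0.3, -0.1,  0.7, -1. ,  0.5, -2.2,  2.1,  0.6,  0.9,  0. , -0.4,
       -1. ,  0.5]))
(array([ 0.52740264, -0.04555038,  0.08482313,  0.67317922]), np.float64(0.09219497038808652), array([ 1.5, -0.2,  0.5, -0.4,  0.4, -1.7,  1.9]))
(array([ 0.52416508, -0.04510412,  0.08405262,  0.64241963]), np.float64(0.06005377771832811), array([-0.2, -0. ,  0. ,  0.6,  0.8,  0.1, -0.5, -0.9,  0. ]))
side [208 151   7  20  66] [210.81818182 161.81818182] 78.18355210258585
side [235 153   6  18  60] [236.68333333 164.01666667] 79.09373342382794
side [345 184  18  18 111] [353.79279279 192.06306306] 132.26469999094522
side [302 263  10  52 109] [306.75229358 288.48623853] -98.91315094857805
side [217 308  13  18  52] [220.53846154 317.59615385] 62.67000206719711
side 0.6 [353.6 193.1] -46.8 20.2
side 0.65 [353.  192.4] -48.5 20.3
side 0.7 [352.3 191.7] -50.2 20.4
side 0.75 [351.5 191.2] -51.9 20.4
side 0.8 [350.6 190.7] -53.6 20.4
side 0.85 [349.7 190.2] -55.4 20.4
side 0.9 [348.8 189.8] -57.1 20.3
wrist 0.6 [315.6 189.2] 90.6 32.2
wrist 0.65 [315.7 188. ] 90.6 31.7
wrist 0.7 [315.7 186.7] 90.5 31.1
wrist 0.75 [315.8 185.2] 90.5 30.3
wrist 0.8 [315.8 183.5] 90.4 29.5
wrist 0.85 [315.9 181.7] 90.4 28.5
wrist 0.9 [315.9 179.7] 90.3 27.3
```

Angle about 0.65 rad: the sleeve slid in the pads when the clip snapped. I'll regrasp and raise it by about 0.17.

Request:
play_rows(xyz=[[-1,0,20],[-2,0,50],[-3,0,85],[-4,0,120],[-5,0,150],[-5.5,0,178],[-6,0,200],[-6,0,216],[-6,0,228],[-6,0,234],[-6,0,235],[-6,0,235]], spin=[0,0,0,0,0,0,0,0,0,0,0,0])

```text
time: 19.22
ee_pos: [0.5798, -0.0468, 0.1226]
ee_rot: [0.027, -3.119, -0.009]
wrist_force: [0.0, -0.6, 0.2]
width: 0.601
```

Request:
play_rows(xyz=[[0,0,0],[0,0,0],[0,0,0],[0,0,0],[0,0,0],[0,0,0]], spin=[0,0,0,0,0,0], jaw=0, grip_force=30)

```text
time: 19.72
ee_pos: [0.5806, -0.0465, 0.1234]
ee_rot: [0.028, -3.121, -0.009]
wrist_force: [1.6, 1.4, 2.9]
width: 0.178
```

```bash
python3 - <<'E'
from h import *
s=sense();p=s['ee_pos'];print(p,s['wrist_force'],s['width'])
def g(a):return np.array([np.cos(a),0,np.sin(a)])*.074
rows([p+g(a)-g(.65) for a in np.r_[.66,.68,.7,.72,.74,.76,.78,.8,.82,.83]])
save('side','s12.png')
a=cv2.imread('pics/s12.png')[80:260,250:430];cv2.imwrite('pics/s12z.png',cv2.resize(a,None,fx=4,fy=3.3,interpolation=cv2.INTER_CUBIC))
E
```

```text
[ 0.5806401  -0.04647038  0.12339948] [1.58706811 1.40565619 2.86719719] 0.17763176390925173
pos [ 0.5806 -0.0465  0.1234] yaw -3.1236605088103615 xyz [[0.5, 0.0, -0.6], [1.4, 0.0, -1.7], [2.4, 0.1, -2.8], [3.4, 0.1, -3.9], [4.4, 0.1, -5.0], [5.4, 0.1, -6.1], [6.4, 0.2, -7.1], [7.5, 0.2, -8.1], [8.6, 0.2, -9.1], [9.2, 0.2, -9.6]] spin None
```

View pics/s12z.png

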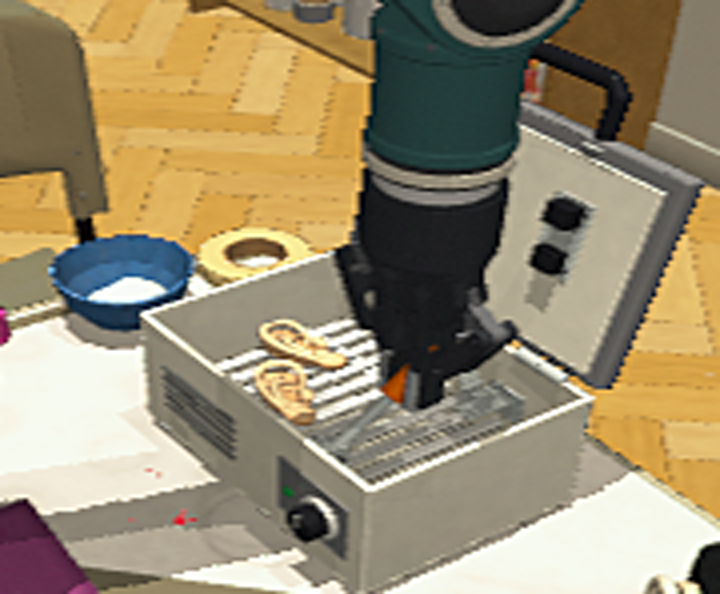

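The pads are on the sleeve (orange at (400,390)). Raising.

Request:
play_rows(xyz=[[0.5,0,-0.6],[1.4,0,-1.7],[2.4,0,-2.8],[3.4,0,-3.9],[4.4,0,-5],[5.4,0,-6],[6.4,0,-7],[7.5,0,-8],[8.6,0,-9],[8.6,0,-9],[8.6,0,-9]], spin=[0,0,0,0,0,0,0,0,0,0,0])

```text
time: 20.68
ee_pos: [0.5716, -0.0466, 0.1325]
ee_rot: [0.028, -3.12, -0.01]
wrist_force: [1.4, 1.0, -2.7]
width: 0.173
```

Request:
play_rows(xyz=[[0,0,0],[0,0,0],[0,0,0],[0,0,0]], spin=[0,0,0,0], jaw=0.6)

```text
time: 21.02
ee_pos: [0.5715, -0.0469, 0.1327]
ee_rot: [0.027, -3.119, -0.01]
wrist_force: [-0.9, -0.1, 0.5]
width: 0.601
```

Request:
play_rows(xyz=[[0,0,-5],[0,0,-20],[0,0,-45],[0,0,-75],[0,0,-110],[0,0,-145],[0,0,-180],[0,0,-205],[0,0,-220]], spin=[0,0,0,0,0,0,0,0,0])

```text
time: 21.77
ee_pos: [0.5773, -0.0487, 0.357]
ee_rot: [0.027, -3.125, -0.01]
wrist_force: [0.1, -0.3, 0.3]
width: 0.597
```

```bash
cat > meas.py <<'E'
from fit import *
tag=sys.argv[1];o=[]
for n in('side','wrist'):
    p,d=save(n,n+tag+'.png');W=pts(n,d);hsv=cv2.cvtColor(p,cv2.COLOR_RGB2HSV)
    m=(hsv[...,0]<14)&(hsv[...,1]>170)&(hsv[...,2]>90)
    m&=(abs(W[...,0]-.58)<.06)&(abs(W[...,1]+.05)<.04)&(W[...,2]<.2)&(W[...,2]>.08)
    q=np.argwhere(m)[:,::-1].astype(float)
    if len(q)>10:
        c=q.mean(0);v=np.linalg.svd(q-c)[2][0];print(n,len(q),c,np.degrees(np.arctan2(v[1],v[0]))%180)
        o.append((n,'g',c))
    for l in ['rod_tip','rod_grip','rod_pivot']:
      for r in models.place_of(n,l)[:1]:
        c=np.array(r['centre'])*[640,400];print(n,l,r['confidence'],c)
        if l=='rod_tip' or(l=='rod_pivot' and n=='wrist'):o.append((n,l[4],c))
    for ph in np.arange(.6,.96,.05):
        A=proj(n,[[.5245+L*np.cos(ph),-.0455,.084+L*np.sin(ph)] for L in(.051,.074,.097,.13)]);v=A[2]-A[0];print(n,round(ph,2),A[1].round(1),np.degrees(np.arctan2(v[1],v[0])).round(1)%180,A[3].round(1))
print(fit(o))
a=cv2.imread(f'pics/side{tag}.png')[80:260,250:430];cv2.imwrite(f'pics/sz{tag}.png',cv2.resize(a,None,fx=4,fy=3.3,interpolation=cv2.INTER_CUBIC))
E
python3 meas.py 13; python3 -c "
from h import *
s=sense();print(s['time'],s['ee_pos'])"
```

```text
side 119 [351.19327731 190.68067227] 126.01727637439951
side rod_tip 0.67 [367.104 170.52 ]
side rod_grip 0.64 [351.68 192.  ]
side rod_pivot 0.67 [332.608 219.8  ]
side 0.6 [353.6 193.1] 133.2 [370.5 175.1]
side 0.65 [353.  192.4] 131.5 [369.4 173.8]
side 0.7 [352.3 191.7] 129.8 [368.3 172.6]
side 0.75 [351.5 191.2] 128.1 [367.  171.4]
side 0.8 [350.6 190.7] 126.4 [365.6 170.4]
side 0.85 [349.7 190.2] 124.6 [364.1 169.5]
side 0.9 [348.8 189.8] 122.9 [362.4 168.7]
side 0.95 [347.8 189.5] 121.0 [360.7 168. ]
wrist rod_tip 0.9 [313.408 227.   ]
wrist rod_grip 0.93 [313.088 186.8  ]
wrist rod_pivot 0.7 [320.   141.68]
wrist 0.6 [315.6 192.7] 90.6 [315.2 234.9]
wrist 0.65 [315.7 191.5] 90.6 [315.3 233.4]
wrist 0.7 [315.7 190.2] 90.5 [315.3 231.7]
wrist 0.75 [315.8 188.7] 90.5 [315.4 229.5]
wrist 0.8 [315.8 187. ] 90.4 [315.5 227.1]
wrist 0.85 [315.9 185.2] 90.4 [315.6 224.3]
wrist 0.9 [315.9 183.3] 90.3 [315.7 221.1]
wrist 0.95 [316.  181.2] 90.2 [315.9 217.6]
(array([ 0.52355246, -0.04584699,  0.08418849,  0.77823967]), np.float64(0.03500887216705335), array([-0.5, -0.3,  0.1, -0.3,  0.2, -0.8,  0.3,  1.2,  0.3, -2.7,  0.8]))
22.1667 [ 0.57576763 -0.04812784  0.35116799]
```

View pics/sz13.png

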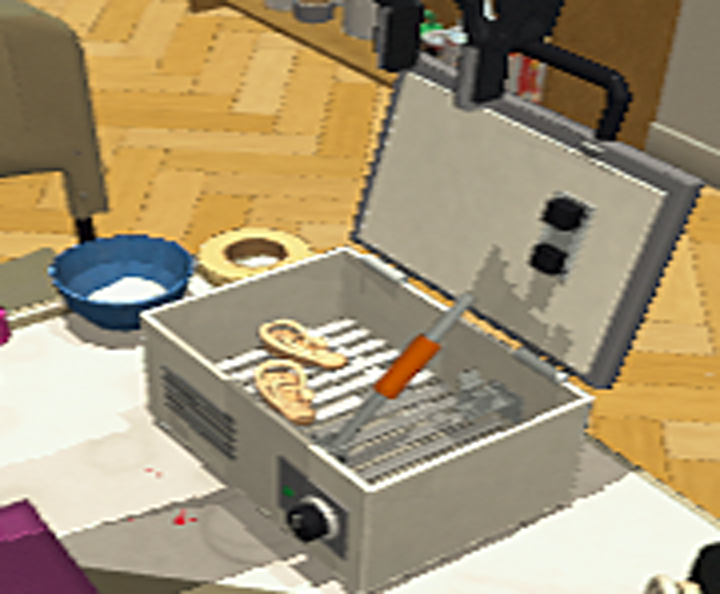

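The fitted rod angle is about 0.78, inside the guide window (0.72-0.86). Going back to the handle.

```bash
python3 - <<'E'
from h import *
rows([[.5758,-.048,.37],[.7165,.0127,.37]],1.5919)
E
```

```text
pos [ 0.5758 -0.0481  0.3512] yaw -3.124032815669362 xyz [[0.4, 0.2, -18.8], [-141.3, 58.5, -22.0]] spin 1.5672524915102244
```

Request:
play_rows(xyz=[[0,0,-8],[-5,3,-18],[-15,7,-20],[-28,12,-20],[-42,18,-21],[-56,24,-21],[-70,30,-21],[-84,36,-22],[-98,42,-22],[-112,48,-22],[-124,53,-22],[-134,57,-22]], spin=[0.12,0.24,0.36,0.48,0.6,0.72,0.84,0.96,1.08,1.2,1.32,1.44], jaw=0.4)

```text
time: 23.17
ee_pos: [0.7098, 0.0119, 0.3685]
ee_rot: [-2.041, -2.356, 0.021]
wrist_force: [1.0, -0.4, 0.3]
width: 0.401
```

```bash
python3 - <<'E'
from h import *
rows([[.7165,.0127,.37],[.7165,.0127,.306]],1.5919)
E
```

```text
pos [0.7098 0.0119 0.3685] yaw 1.713668774131674 xyz [[-0.1, 6.7, -1.7], [-0.7, 8.4, 62.3]] spin 0.12176877413167375
```

Request:
play_rows(xyz=[[0,3,0],[0,6,0],[0,7,0],[0,7,0]], spin=[0.1,0.122,0.122,0.122])

```text
time: 23.5
ee_pos: [0.7166, 0.0127, 0.3676]
ee_rot: [-2.179, -2.23, 0.025]
wrist_force: [0.2, -0.4, 1.1]
width: 0.406
```

```bash
python3 - <<'E'
from h import *
p,d=save('wrist','w14.png');W=pts('wrist',d)
rows([[.7165,.0127,.306]],1.5919)
m=(abs(W[...,2]-.305)<.012)&(abs(W[...,0]-.717)<.03)&(W[...,1]<.06)&(W[...,1]>.015)
q=W[m];print(len(q),np.percentile(q,[3,50,97],axis=0) if len(q) else 0)
E
```

```text
pos [0.7165 0.0125 0.368 ] yaw 1.5932691057835688 xyz [[-0.2, 1.7, 62.0]] spin 0.001369105783568969
1180 [[0.71062861 0.01632915 0.30188217]
 [0.71673817 0.03898004 0.30650598]
 [0.7228065  0.05887372 0.3084508 ]]
```

View pics/w14.png

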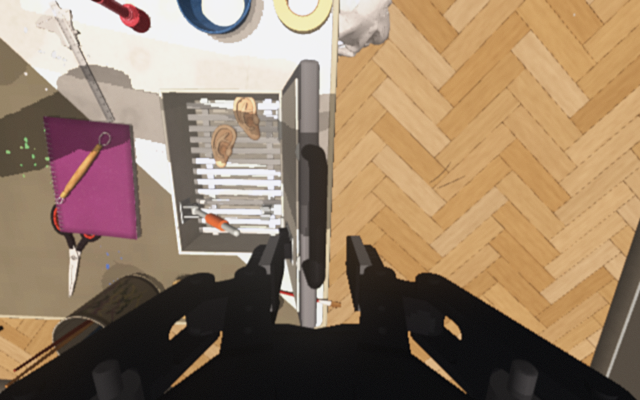

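The bar (315, rows 150-280) is midway between the open fingers. Descending and gripping.

Request:
play_rows(xyz=[[0,0.5,8],[0,1,22],[0,1.5,36],[0,1.7,48],[0,1.7,57],[0,1.7,61.5],[0,1.7,61.5]], spin=[0,0,0,0,0,0,0])

```text
time: 24.13
ee_pos: [0.7159, 0.0129, 0.3052]
ee_rot: [-2.179, -2.229, 0.027]
wrist_force: [-0.0, -0.7, 0.8]
width: 0.402
```

Request:
play_rows(xyz=[[0,0,0],[0,0,0],[0,0,0],[0,0,0],[0,0,0]], spin=[0,0,0,0,0], jaw=0, grip_force=30)

```text
time: 24.55
ee_pos: [0.7163, 0.0128, 0.3058]
ee_rot: [-2.179, -2.229, 0.025]
wrist_force: [1.4, 0.7, 1.1]
width: 0.14
```

```bash
python3 - <<'E'
from h import *
arcr(np.r_[1.78,1.75,1.71,1.67,1.63,1.59,1.55,1.51,1.47,1.43,1.39,1.36])
E
```

```text
th 1.7900175834467749 r 203.87694779001882 F [1.4 0.7 1.1] M [-0.06 -0.27 -0.08] w 0.14 t 24.55 y 0.012814925436055629
[[0, -2.0, -0.5], [0, -7.9, -1.9], [0, -15.9, -3.6], [0, -24.0, -4.8], [0, -32.1, -5.8], [0, -40.2, -6.5], [0, -48.3, -6.8], [0, -56.5, -6.8], [0, -64.6, -6.5], [0, -72.8, -5.8], [0, -80.9, -4.8], [0, -86.9, -3.9]]
```

```bash
cat >> h.py <<'E'
HX=.6645;YL=0.0128
def lidth(p,dz): return np.arctan2(p[2]-dz-.110,HX-p[0])-a0
def arc2(ths,dz=.0043,r=.1982):
    s=sense();p=np.array(s['ee_pos'])
    print('th',lidth(p,dz),'r',np.hypot(p[2]-dz-.110,HX-p[0]),'F',np.round(s['wrist_force'],1),'M',np.round(s['moment'],2),'w',round(s['width'],3),'t',s['time'])
    rows([[HX-r*np.cos(t+a0),p[1],.110+dz+r*np.sin(t+a0)] for t in ths])
E
python3 - <<'E'
from h import *
arc2(np.r_[1.78,1.75,1.71,1.67,1.63,1.59,1.55,1.51,1.47,1.43,1.39,1.36])
E
```

```text
th 1.7946971597122734 r 0.198435066569489 F [1.4 0.7 1.1] M [-0.06 -0.27 -0.08] w 0.14 t 24.55
pos [0.7163 0.0128 0.3058] yaw 1.5933836551016474 xyz [[0.1, -2.9, -0.4], [0.2, -8.7, -1.6], [0.4, -16.5, -3.0], [0.6, -24.4, -4.0], [0.8, -32.3, -4.8], [0.9, -40.2, -5.2], [1.1, -48.1, -5.3], [1.3, -56.0, -5.0], [1.5, -63.9, -4.5], [1.7, -71.8, -3.6], [1.8, -79.7, -2.5], [2.0, -85.5, -1.4]] spin None
```

Request:
play_rows(xyz=[[0,-3,-0.4],[0,-8.7,-1.6],[0,-16.5,-3],[0,-24.4,-4],[0,-32.3,-4.8],[0,-40.2,-5.2],[0,-48,-5.3],[0,-56,-5],[0,-64,-4.5],[0,-71.8,-3.6],[0,-79.7,-2.5],[0,-85.5,-1.4]], spin=[0,0,0,0,0,0,0,0,0,0,0,0])

```text
time: 25.55
ee_pos: [0.6296, 0.0115, 0.3091]
ee_rot: [-2.178, -2.229, 0.026]
wrist_force: [0.6, 3.3, -1.3]
width: 0.135
```

```bash
python3 - <<'E'
from h import *
arc2(np.r_[1.34,1.31,1.28,1.25,1.22,1.19,1.16,1.13,1.1,1.08,1.07,1.07])
E
```

```text
th 1.3531790845624614 r 0.19790361416723534 F [ 0.6  3.3 -1.3] M [ 0.71 -0.39 -0.15] w 0.135 t 25.55
pos [0.6296 0.0115 0.3091] yaw 1.5938061165812778 xyz [[0.1, -2.6, 0.3], [0.2, -8.4, 1.6], [0.3, -14.1, 3.2], [0.4, -19.8, 4.9], [0.5, -25.5, 6.8], [0.7, -31.0, 8.9], [0.8, -36.5, 11.1], [0.9, -42.0, 13.5], [1.0, -47.3, 16.1], [1.1, -50.9, 17.9], [1.1, -52.6, 18.8], [1.1, -52.6, 18.8]] spin None
```

Request:
play_rows(xyz=[[0,-2.6,0.3],[0,-8.4,1.6],[0,-14,3.2],[0,-19.8,5],[0,-25,6.7],[0,-28,7.8],[0,-28,7.8]], spin=[0,0,0,0,0,0,0])

```text
time: 26.13
ee_pos: [0.6005, 0.011, 0.302]
ee_rot: [-2.177, -2.228, 0.026]
wrist_force: [-1.9, 2.6, 3.5]
width: 0.135
```

```bash
python3 - <<'E'
from h import *
arc2(np.r_[1.19,1.175,1.16,1.145,1.13,1.115,1.1,1.1])
save('side','s15.png')
a=cv2.imread('pics/s15.png')[80:260,250:430];cv2.imwrite('pics/s15z.png',cv2.resize(a,None,fx=4,fy=3.3,interpolation=cv2.INTER_CUBIC))
E
```

```text
th 1.2016635265997269 r 0.19834583676243303 F [-1.9  2.6  3.5] M [ 0.58 -0.03 -0.06] w 0.135 t 26.1333
pos [0.6005 0.011  0.302 ] yaw 1.5938547137797128 xyz [[0.0, -2.1, 1.0], [0.1, -4.9, 2.1], [0.2, -7.6, 3.2], [0.2, -10.3, 4.4], [0.3, -13.1, 5.6], [0.3, -15.7, 6.9], [0.4, -18.4, 8.2], [0.4, -18.4, 8.2]] spin None
```

View pics/s15z.png

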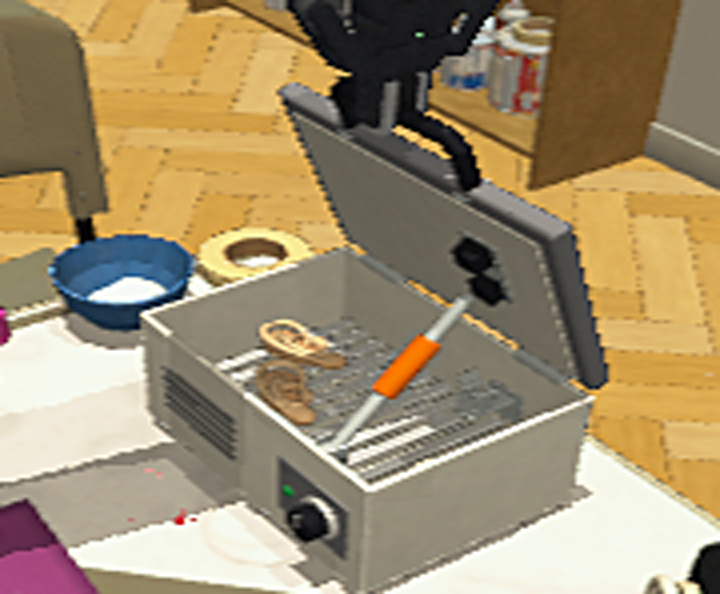

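The tip (460,302) is close to the guide block (487,290). I'll continue slowly.

Request:
play_rows(xyz=[[0,-2,1],[0,-5,2],[0,-7.6,3.2],[0,-10.3,4.4],[0,-13,5.6],[0,-15.7,7],[0,-18.4,8.2],[0,-18.4,8.2]], spin=[0,0,0,0,0,0,0,0])

```text
time: 26.85
ee_pos: [0.5813, 0.0107, 0.2941]
ee_rot: [-2.176, -2.227, 0.027]
wrist_force: [-1.2, 2.5, 0.7]
width: 0.135
```

```bash
python3 - <<'E'
from h import *
arc2(np.r_[1.09,1.075,1.06,1.045,1.03,1.015,1.0,1.0])
save('side','s16.png')
a=cv2.imread('pics/s16.png')[130:220,310:400];cv2.imwrite('pics/s16z.png',cv2.resize(a,None,fx=6,fy=6,interpolation=cv2.INTER_CUBIC))
E
```

```text
th 1.0969800065511033 r 0.1980769277313064 F [-1.2  2.5  0.7] M [ 0.65  0.06 -0.11] w 0.135 t 26.85
pos [0.5813 0.0107 0.2941] yaw 1.5939790428483862 xyz [[0.0, -1.3, 0.5], [0.1, -3.9, 1.9], [0.1, -6.5, 3.3], [0.2, -9.1, 4.7], [0.2, -11.7, 6.2], [0.3, -14.3, 7.8], [0.3, -16.8, 9.3], [0.3, -16.8, 9.3]] spin None
```

View pics/s16z.png

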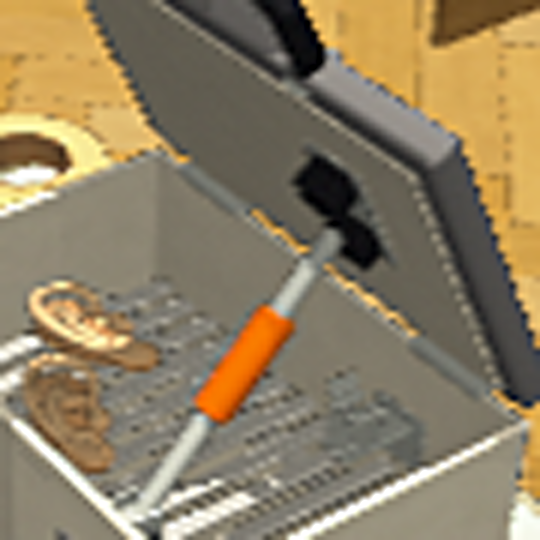

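The tip (330,235) is at the slot side of the guide, with no load yet. Going further.

Request:
play_rows(xyz=[[0,-1.3,0.5],[0,-3.9,1.9],[0,-6.5,3.3],[0,-9,4.7],[0,-11.7,6.2],[0,-11.7,6.2]], spin=[0,0,0,0,0,0])

```text
time: 27.4
ee_pos: [0.5689, 0.0104, 0.2878]
ee_rot: [-2.176, -2.227, 0.028]
wrist_force: [-0.6, 3.0, -1.3]
width: 0.137
```

```bash
python3 - <<'E'
from h import *
arc2(np.r_[1.02,1.01,1.0,.99,.98,.97,.96,.95,.95])
save('side','s17.png')
a=cv2.imread('pics/s17.png')[130:220,310:400];cv2.imwrite('pics/s17z.png',cv2.resize(a,None,fx=6,fy=6,interpolation=cv2.INTER_CUBIC))
E
```

```text
th 1.0266713970424648 r 0.1981135896762057 F [-0.6  3.  -1.3] M [ 0.6  -0.36 -0.12] w 0.137 t 27.4
pos [0.5689 0.0104 0.2878] yaw 1.5940172443398977 xyz [[0.0, -1.2, 0.6], [0.1, -2.9, 1.6], [0.1, -4.6, 2.7], [0.1, -6.2, 3.8], [0.2, -7.9, 4.8], [0.2, -9.5, 5.9], [0.2, -11.2, 7.1], [0.2, -12.8, 8.2], [0.2, -12.8, 8.2]] spin None
```

View pics/s17z.png

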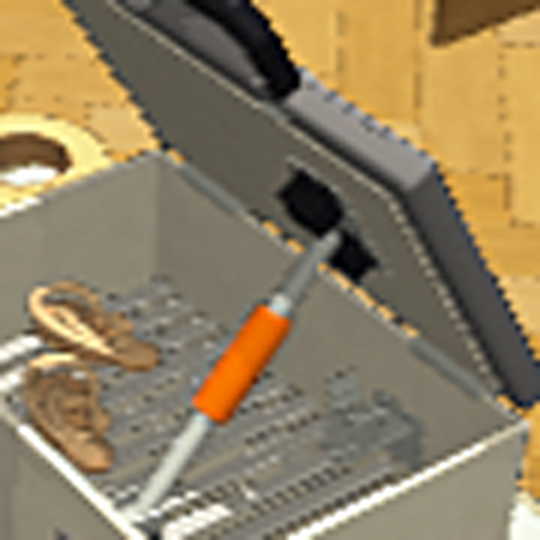

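The tip (333,240) is now between the two black blocks, so at the slot. Easing it down.

Request:
play_rows(xyz=[[0,-1.2,0.6],[0,-2.9,1.6],[0,-4.6,2.7],[0,-6.2,3.8],[0,-7.9,4.8],[0,-7.9,4.8]], spin=[0,0,0,0,0,0])

```text
time: 27.95
ee_pos: [0.5606, 0.0103, 0.283]
ee_rot: [-2.176, -2.227, 0.029]
wrist_force: [0.4, 3.2, -0.4]
width: 0.14
```

```bash
python3 - <<'E'
from h import *
arc2(np.r_[.975,.97,.965,.96,.955,.95,.945,.94,.93])
save('side','s18.png')
a=cv2.imread('pics/s18.png')[130:220,310:400];cv2.imwrite('pics/s18z.png',cv2.resize(a,None,fx=6,fy=6,interpolation=cv2.INTER_CUBIC))
E
```

```text
th 0.9784306032909638 r 0.1981327662530992 F [ 0.4  3.2 -0.4] M [ 0.68 -0.26 -0.13] w 0.14 t 27.95
pos [0.5606 0.0103 0.283 ] yaw 1.5939386271045062 xyz [[0.0, -0.6, 0.3], [0.0, -1.4, 0.9], [0.0, -2.2, 1.4], [0.1, -3.1, 2.0], [0.1, -3.9, 2.6], [0.1, -4.7, 3.1], [0.1, -5.5, 3.7], [0.1, -6.3, 4.3], [0.1, -7.9, 5.4]] spin None
```

View pics/s18z.png

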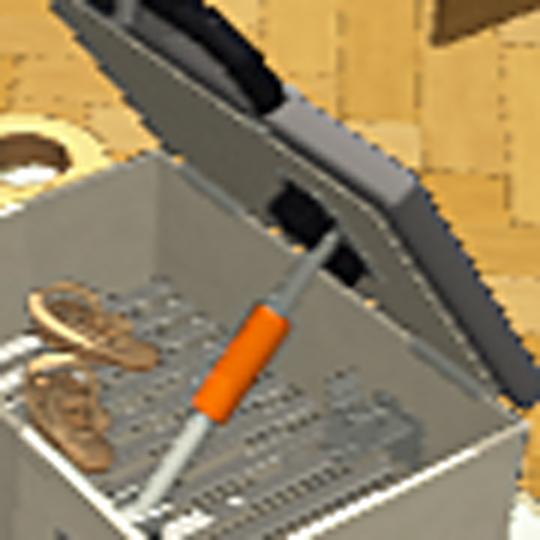

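Request:
play_rows(xyz=[[0,-0.6,0.3],[0,-1.4,0.9],[0,-2.2,1.4],[0,-3.1,2],[0,-3.9,2.6],[0,-3.9,2.6]], spin=[0,0,0,0,0,0])

```text
time: 28.5
ee_pos: [0.5568, 0.0102, 0.2808]
ee_rot: [-2.176, -2.227, 0.028]
wrist_force: [0.7, 4.2, -0.1]
width: 0.138
```

```bash
python3 - <<'E'
from h import *
arc2(np.r_[.95,.945,.94,.935,.93,.925,.92])
p,d=save('side','s19.png')
a=cv2.imread('pics/s19.png')[130:220,310:400];cv2.imwrite('pics/s19z.png',cv2.resize(a,None,fx=6,fy=6,interpolation=cv2.INTER_CUBIC))
for l in('rod_tip','lid_slot','rod_grip'):print(l,models.place_of('side',l)[:1])
for ph in(.75,.8,.85,.9,.95):print(ph,proj('side',[[.5245+L*np.cos(ph),-.0455,.084+L*np.sin(ph)] for L in(.074,.13)]).round(1).tolist())
hsv=cv2.cvtColor(p,cv2.COLOR_RGB2HSV)
m=(hsv[...,0]<14)&(hsv[...,1]>170)&(hsv[...,2]>90);m[:, :335]=0;m[:,375:]=0;m[:175]=0;m[215:]=0
q=np.argwhere(m)[:,::-1].astype(float);c=q.mean(0);v=np.linalg.svd(q-c)[2][0];print(c,np.degrees(np.arctan2(v[1],v[0]))%180)
E
```

```text
th 0.9564818743405075 r 0.19827379708596618 F [ 0.7  4.2 -0.1] M [ 0.63 -0.26 -0.11] w 0.138 t 28.5
pos [0.5568 0.0102 0.2808] yaw 1.5940167006645587 xyz [[0.0, -1.0, 0.8], [0.0, -1.8, 1.4], [0.0, -2.6, 1.9], [0.1, -3.4, 2.5], [0.1, -4.2, 3.1], [0.1, -5.0, 3.7], [0.1, -5.8, 4.3]] spin None
rod_tip [{'centre': [0.568, 0.4173], 'confidence': 0.62}]
lid_slot [{'centre': [0.5673, 0.4167], 'confidence': 0.9}]
rod_grip [{'centre': [0.518, 0.3223], 'confidence': 0.58}]
0.75 [[351.5, 191.2], [367.0, 171.4]]
0.8 [[350.6, 190.7], [365.6, 170.4]]
0.85 [[349.7, 190.2], [364.1, 169.5]]
0.9 [[348.8, 189.8], [362.4, 168.7]]
0.95 [[347.8, 189.5], [360.7, 168.0]]
[350.11235955 189.87640449] 124.89250375295728
```

View pics/s19z.png

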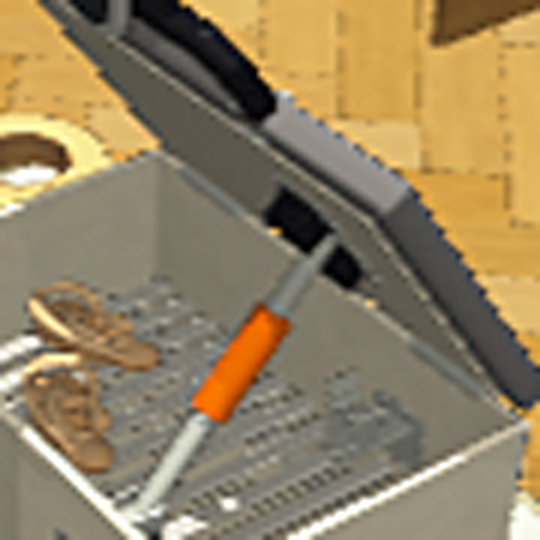

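The tip and slot coincide at (363,167) and the rod has moved to about 0.85. I'll press on gently until it carries load.

Request:
play_rows(xyz=[[0,-1,0.8],[0,-1.8,1.4],[0,-2.6,1.9],[0,-3.4,2.5],[0,-4.2,3.1],[0,-4.2,3.1]], spin=[0,0,0,0,0,0])

```text
time: 29.2
ee_pos: [0.5536, 0.0101, 0.2786]
ee_rot: [-2.177, -2.229, 0.025]
wrist_force: [2.5, 2.9, 3.6]
width: 0.137
```

```bash
cat > m2.py <<'E'
from h import *
tag=sys.argv[1]
arc2(eval(sys.argv[2]))
p,d=save('side',f's{tag}.png')
a=cv2.imread(f'pics/s{tag}.png')[130:220,310:400];cv2.imwrite(f'pics/s{tag}z.png',cv2.resize(a,None,fx=6,fy=6,interpolation=cv2.INTER_CUBIC))
hsv=cv2.cvtColor(p,cv2.COLOR_RGB2HSV)
m=(hsv[...,0]<14)&(hsv[...,1]>170)&(hsv[...,2]>90);m[:, :335]=0;m[:,375:]=0;m[:175]=0;m[215:]=0
q=np.argwhere(m)[:,::-1].astype(float);c=q.mean(0);v=np.linalg.svd(q-c)[2][0];print(c,np.degrees(np.arctan2(v[1],v[0]))%180)
E
python3 m2.py 20 'np.r_[.92,.915,.91,.905,.9]'
```

```text
th 0.9365279387449732 r 0.19826076702367296 F [2.5 2.9 3.6] M [ 0.7  -0.82 -0.08] w 0.137 t 29.2
pos [0.5536 0.0101 0.2786] yaw 1.5940585139348469 xyz [[0.0, -2.6, 2.0], [0.1, -3.4, 2.6], [0.1, -4.2, 3.2], [0.1, -5.0, 3.8], [0.1, -5.8, 4.4]] spin None
[349.17475728 189.70873786] 121.17325544585289
```

View pics/s20z.png

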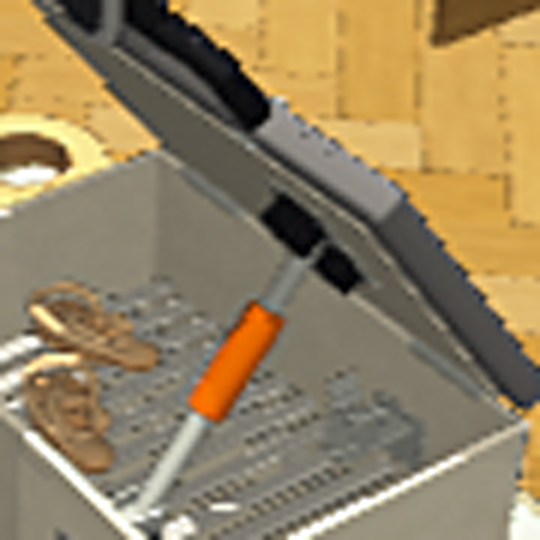

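The rod tip has dropped between the two blocks at (315,250), the rod is at about 0.9, and the upward force has begun to build. One small extra press to confirm.

Request:
play_rows(xyz=[[0,-0.8,0.6],[0,-1.6,1.2],[0,-1.6,1.2],[0,-1.6,1.2]], spin=[0,0,0,0])

```text
time: 29.58
ee_pos: [0.5525, 0.0101, 0.2777]
ee_rot: [-2.178, -2.229, 0.024]
wrist_force: [4.0, 3.1, 4.0]
width: 0.138
```

```bash
python3 m2.py 21 'np.r_[.92,.91]'
```

```text
th 0.9295187517932051 r 0.19814092280491002 F [4.  3.1 4. ] M [ 0.65 -1.03 -0.14] w 0.138 t 29.5833
pos [0.5525 0.0101 0.2777] yaw 1.5939559572076532 xyz [[0.0, -1.6, 1.1], [0.1, -3.1, 2.3]] spin None
[348.94174757 189.60194175] 120.9862034039334
```

View pics/s21z.png

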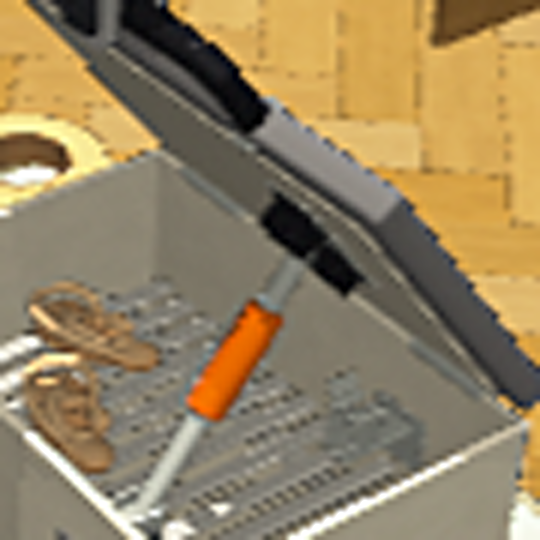

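```bash
cat > ov.py <<'E'
from h import *
tag=sys.argv[1];th=float(sys.argv[2])
p=cv2.imread(f'pics/s{tag}.png')
def L(u,w,y=-.0455): # u from hinge, w depth below underside
    return [HX-u*np.cos(th)+w*np.sin(th)*1, y, .110+u*np.sin(th)-w*-0 - w*np.cos(th)]
# underside normal (inward, away from lid) = (+sin? )
def L(u,w,y=-.0455):
    d=np.array([-np.cos(th),0,np.sin(th)]);n=np.array([-np.sin(th),0,-np.cos(th)]) # down-forward
    return np.array([HX,y,.110])+u*d+w*n
big=cv2.resize(p[130:220,310:400],None,fx=6,fy=6,interpolation=cv2.INTER_CUBIC)
def pt(X):return tuple(int(v) for v in ((proj('side',X)[0]-[310,130])*6+3))
for u,w,col in((.085,0,(0,255,0)),(.103,0,(0,255,0)),(.085,.012,(255,0,0)),(.103,.015,(255,0,0)),(.094,.005,(0,0,255))):
    cv2.circle(big,pt(L(u,w)),3,col,-1)
for ph in(.8,.85,.9,.95,1.0,1.05):
    T=np.array([.5245+.13*np.cos(ph),-.0455,.084+.13*np.sin(ph)])
    q=T-np.array([HX,-.0455,.11]);d=L(1,0)-L(0,0);n=L(0,1)-L(0,0);print(ph,'u,w',(q@d*1000).round(1),(q@n*1000).round(1));cv2.circle(big,pt(T),2,(0,255,255),-1)
cv2.imwrite(f'pics/ov{tag}.png',big)
for l in('rod_tip','lid_slot','rod_grip'):print(l,[(np.array(r['centre'])*[640,400],r['confidence']) for r in models.place_of('side',l)[:1]])
print('slot',proj('side',L(.094,0)),proj('side',L(.094,.005)))
E
python3 ov.py 21 .93
```

```text
0.8 u,w 83.5 -0.6
0.85 u,w 89.9 0.6
0.9 u,w 96.2 2.1
0.95 u,w 102.4 3.9
1.0 u,w 108.6 6.1
1.05 u,w 114.6 8.5
rod_tip [(array([362.112, 167.2  ]), 0.52)]
lid_slot [(array([364.096, 167.32 ]), 0.75)]
rod_grip [(array([349.888, 187.8  ]), 0.71)]
slot [[363.48158796 168.41427833]] [[361.95845126 170.11871893]]
```

View pics/ov21.png

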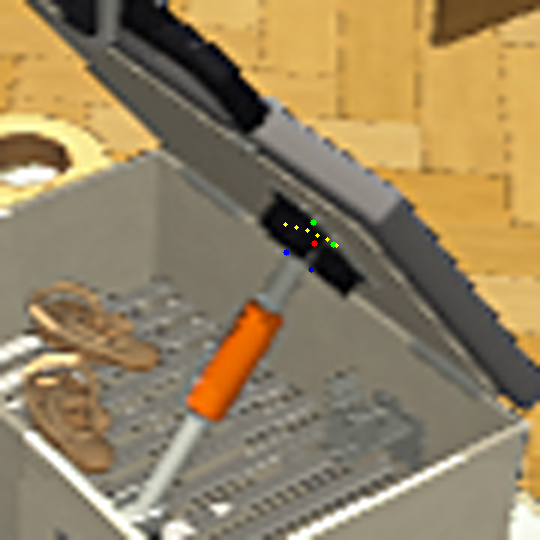

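Request:
play_rows(xyz=[[0,-1,0.8],[0,-2,1.6],[0,-2,1.6],[0,-2,1.6]], spin=[0,0,0,0])

```text
time: 30.12
ee_pos: [0.5521, 0.0101, 0.2775]
ee_rot: [-2.18, -2.231, 0.018]
wrist_force: [4.5, 4.1, 7.7]
width: 0.137
```

```bash
python3 m2.py 22 'np.r_[.92,.91]'; python3 ov.py 22 .925
```

```text
th 0.9270723197756354 r 0.19814235908744185 F [4.5 4.1 7.7] M [ 0.66 -1.25 -0.11] w 0.137 t 30.1167
pos [0.5521 0.0101 0.2775] yaw 1.5940109010209074 xyz [[0.0, -1.2, 0.8], [0.1, -2.8, 2.0]] spin None
[349.03883495 189.48543689] 121.20527806335497
0.8 u,w 83.5 -1.0
0.85 u,w 89.9 0.2
0.9 u,w 96.2 1.6
0.95 u,w 102.4 3.4
1.0 u,w 108.6 5.5
1.05 u,w 114.6 7.9
rod_tip [(array([361.024, 164.32 ]), 0.65)]
lid_slot [(array([362.688, 166.68 ]), 0.62)]
rod_grip [(array([353.088, 189.8  ]), 0.79)]
slot [[363.33858734 168.57478668]] [[361.82015046 170.28430284]]
```

View pics/s22z.png

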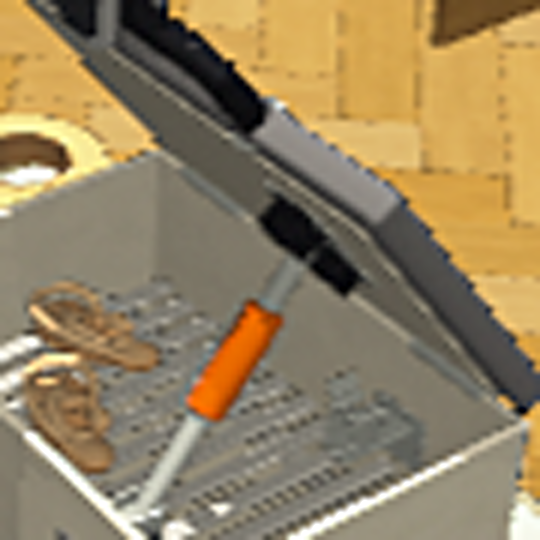

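The stop is stiff: 0.4 mm of motion under rising load, with the rod unchanged. The tip is home, so I'll relax and release.

Request:
play_rows(xyz=[[0,0.3,-0.3],[0,0.3,-0.3],[0,0.3,-0.3]], spin=[0,0,0])

```text
time: 30.57
ee_pos: [0.5526, 0.0101, 0.2778]
ee_rot: [-2.18, -2.232, 0.018]
wrist_force: [3.1, 3.6, 3.6]
width: 0.136
```

Request:
play_rows(xyz=[[0,0,0],[0,0,0],[0,0,0],[0,0,0]], spin=[0,0,0,0], jaw=0.28)

```text
time: 30.9
ee_pos: [0.5516, 0.0093, 0.2771]
ee_rot: [-2.18, -2.23, 0.021]
wrist_force: [0.0, 0.7, -0.3]
width: 0.278
```

```bash
python3 m2.py 23 'np.r_[.92,.91]'
```

```text
th 0.924193274934897 r 0.1980997560816018 F [ 0.   0.7 -0.3] M [-0.   -0.07  0.01] w 0.278 t 30.9
pos [0.5516 0.0093 0.2771] yaw 1.5932981329080502 xyz [[0.0, -0.7, 0.4], [0.0, -2.3, 1.6]] spin None
[349.08333333 189.53125   ] 121.35683336056694
```

View pics/s23z.png

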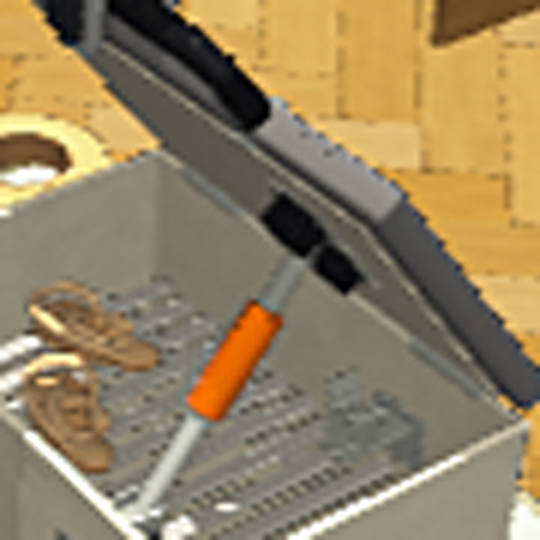

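The lid stands unsupported on the rod, which sits between the blocks at (310,250). Withdrawing upward now.

Request:
play_rows(xyz=[[0,0,-3],[0,0,-10],[0,0,-22],[0,0,-40],[0,0,-65],[0,0,-90],[0,0,-110],[0,0,-120]], spin=[0,0,0,0,0,0,0,0])

```text
time: 31.62
ee_pos: [0.556, 0.0083, 0.4013]
ee_rot: [-2.183, -2.232, 0.014]
wrist_force: [1.3, -0.2, 0.6]
width: 0.28
```

Request:
play_rows(xyz=[[0,-20,0],[0,-50,0],[0,-80,0],[0,-110,0],[0,-130,0],[0,-130,0],[0,-130,0]], spin=[0,0,0,0,0,0,0])

```text
time: 32.2
ee_pos: [0.4256, 0.0053, 0.4046]
ee_rot: [-2.182, -2.233, 0.01]
wrist_force: [0.1, -0.2, 0.1]
width: 0.283
```

```bash
python3 m2.py 24 'np.r_[.92,.91]'; python3 - <<'E'
from h import *
p,d=save('side','s25.png');W=pts('side',d)
for l in('lid_handle','lid_hinge'):
    for r in models.place_of('side',l)[:1]:
        c=r['centre'];print(l,r,W[int(c[1]*400),int(c[0]*640)])
# lid underside plane
m=(W[...,0]>.5)&(W[...,0]<.665)&(abs(W[...,1])<.09)&(W[...,2]>.14)&(W[...,2]<.27)
q=W[m]
best=None
rng=np.random.default_rng(0)
for _ in range(300):
    a=q[rng.choice(len(q),3,replace=False)];n=np.cross(a[1]-a[0],a[2]-a[0]);k=np.linalg.norm(n)
    if k<1e-6 or np.isnan(k):continue
    n/=k;i=abs((q-a[0])@n)<.002
    if best is None or i.sum()>best.sum():best=i
c=q[best].mean(0);n=np.linalg.svd(q[best]-c)[2][2];print('plane',best.sum(),n,'th',np.arctan2(abs(n[0]),abs(n[2])))
E
```

```text
th 0.8418167783402509 r 0.3759608876538098 F [ 0.1 -0.2  0.1] M [-0.03 -0.01 -0.  ] w 0.283 t 32.2
pos [0.4256 0.0053 0.4046] yaw 1.5936930755237557 xyz [[-4.1, 127.6, 125.6], [-4.0, 126.0, 126.7]] spin None
[349.01869159 189.56074766] 120.64424422949176
lid_handle {'centre': [0.5155, 0.3223], 'confidence': 0.7} [0.54878841 0.00484504 0.28082121]
lid_hinge {'centre': [0.5722, 0.442], 'confidence': 0.88} [ 0.61106036 -0.05305502  0.1681117 ]
plane 542 [-0.81825313 -0.01305887 -0.57470974] th 0.9584870235461638
```

View pics/s25.png

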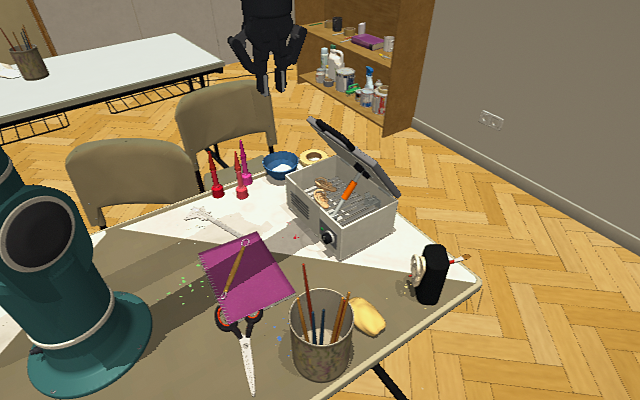

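View pics/s24z.png

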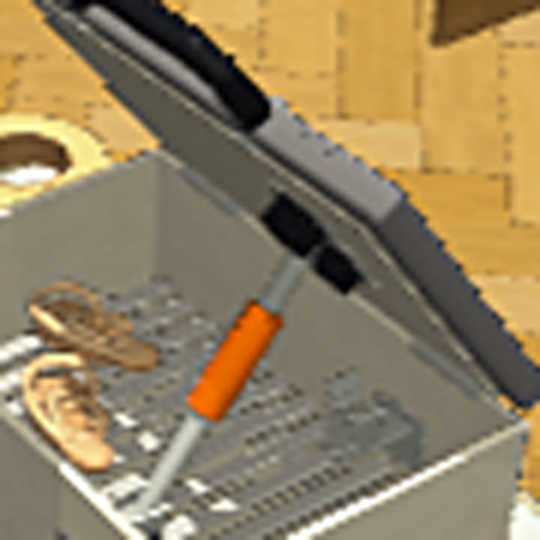

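The lid stands free at about 0.958 by plane fit (home range 0.93-0.97), with the tip in the slot. The other objects look unmoved.

```bash
python3 -c "
from h import *
print(manip.finish_job())"
```

```text
the job is handed in; nothing more can be done
None
```

The lid is standing half open on its own prop, with the rod tip in the slot and the gripper clear of everything. I handed the job in at about 32 s.

**What I did**
- I opened the lid by its handle to the back stop and left it leaning there by itself.
- I pulled the rod out of its clip. The sleeve slipped in the pads as the clip snapped, so the rod ended up at about 0.65 rad instead of 0.82.
- I regripped the rod and raised it to about 0.78 rad, inside the guide window.
- I brought the lid forward in the grip, eased it down until the tip dropped into the slot, then pressed until the stop was stiff. After that I let go and withdrew upward.

**Last checks**
- **Lid angle:** a plane fit on the lid after release gave 0.958 rad, inside the 0.93 to 0.97 range. The handle position had given 0.924 to 0.927 just before, slightly below that range. I trusted the plane fit.
- **Rod:** its angle came out at about 0.89 from the sleeve's position in the picture and about 0.95 from its slope, against a home range of 0.86 to 0.93. The picture shows the tip between the two halves of the catch block, and it did not move after I let go.
- **Forces:** the wrist force reached about 32 N during the first opening, because my arc was slightly off. I eased it at once, and every other reading stayed under about 16 N.
- **Other things on the table:** they looked unmoved in the side picture, but I did not measure their positions.

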